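# Sort the left- and right-hand blender hinge arms

### The arm

A 7-joint arm with a two-finger parallel gripper is mounted at the origin on the work surface. World frame = base frame: x ahead of the robot, y to its left, z up, the work surface at z = 0. Lengths are in m, angles in degrees, forces in N, time in s.
With the tool pointing down it reaches from about 0.425 to 0.875 m from the base axis. Payload 4.7 kg.
Tool frame: the origin (TCP) lies at the very end of the fingers, on their centre line; the grasp point (between the pads) lies 19 mm behind it; z points along the fingers, y is the direction in which the jaws open and shut (so a half turn about z gives the same grasp; the last joint's range is limited). The gripper opens to 87 mm and grips with 3 to 60 N. Pads are 19 mm wide; open, the fingers measure 117 mm over their backs; the gripper's body (75 mm by 190 mm) begins 51 mm behind the grasp point.
Start: joints at [67.787, 18.392, -4.016, 83.108, 1.295, 78.541, -3.26], TCP at [0.254, -0.598, 0.223] pointing down, gripper open.
Joint ranges: [-163.93, 163.93], [-17.29, 119.83], [-79.2, 71.16], [3.27, 140.29], [-89.18, 269.18], [5.43, 117.66], [-154.24, 154.24]. Speed limits (degrees/s): [147.25, 147.25, 180, 180, 180, 180, 180].

### API

Orientations are given as a 3x3 rotation matrix whose columns are the frame's x, y, z axes.
In Python, from cell import env gives the robot as it stands. The module is installed in compiled form; this text tells all that it offers.
- The arm moves only by the shell command python3 -m crank 'ROWS' [OPENING] [FORCE]. ROWS is JSON, one flat list of numbers, 4 for each row, row after row: the shift along the tool's x, y, z in cm, then the turn about the tool's z in rad. In form: [dx, dy, dz, spin, dx, dy, dz, spin, ...]. A call has 1 to 5 rows; each row shifts and turns the commanded pose from where the row before left it, along the tool's axes as they then stand; what a row does not reach is not made up. A row lasts 1/10 s, in which the tool goes at most 50 mm and 8.59 degrees, less where a joint would pass 70% of its speed; a pose out of reach is approached as far as the arm can. A call is refused whole if a number of a shift passes 5 or a number of a turn 0.15, either way. A call with a gripper value outside its range is refused whole. OPENING is the opening, from 0 (shut) to 1 (fully open), set as the call begins (- or left out, the last holds). The fingers move at their own pace and stop on an object; FORCE is the grip in N (left out, the last holds). Time passes only in rows, so rows that do not move let the fingers close. It gives the time, the measured TCP pose, the force and the opening at its end, in the units of the state.
- env.get_state(): the state, without advancing time (a new reading comes with each control period).
- env.get_image(name): name is "scene" or "top" or "wrist"; returns a dict with "img" (400x640x3 uint8, red, green, blue), "camera_matrix" (3x3 intrinsics, pixels), "position" and "rotation" of the camera in the world; the wrist camera has in their place "mount" (4x4, takes a point from camera to tool coordinates, whose origin is the TCP and whose axes are the flange's). Camera axes: x right, y down, z forward; pixel columns grow to the right and rows downward; lengths in m; the calibration is good to about 2 mm. A picture is of the moment at which its call begins: read the wrist's pose just before it. There is no depth.
- env.sign_off(): hands the job in, once; it reports no verdict.
The state is a dict: "t": time; "qpos": joint angles; "qvel": joint speeds; "effort": joint torques, N m; "position": TCP position; "orientation": TCP orientation; "ft_force": force on the tool from outside, world axes, zero at the start; "ft_torque": the same for the moment, N m; "opening": opening from 0.0 (shut) to 1.0 (fully open).
Only numpy, scipy, OpenCV 4.12 (cv2) and the standard library are available. Lean on these libraries where they do the work, as an engineer would, in place of code of your own. Each camera call takes 0.05 s, during which the arm holds its last target.

### The job

The four loose steel door-hinge arms of the bag blenders are two left-hand and two right-hand mirror-image pieces. Put each one into the tray whose bolted-on sample has the same hand, setting it down (not dropping it from above) so that both arms in a tray lie flat on its floor, pin upward and not on top of one another. Leave the bottle, the jar and the scale where they are.

Things in the scene. Friction and masses are not known exactly. Their poses are not given: they have to be found in the camera images.
- hinge_left_1_mid (a point): LEFT-hand hinge arm: seen from above, pin end towards you, its foot points left. Bare steel channel 100 mm long, 24 wide, 28 high, open upward, about 0.2 kg. Point: middle of the channel, 14 mm above its underside. x along the channel from pin end to foot end, z up; foot towards +y. Grasp here across the channel (along y), 24 mm, stiff.
- hinge_left_1: The same arm; origin on the underside of the channel, 14 mm below hinge_left_1_mid, same axes. Dark upright pin, 18 mm diameter, top 40 mm above the underside, at x = -39 mm. Flat foot at x = 24 to 50 mm, 6 mm thick, out to 40 mm from the middle line on the +y side. It starts flat, pin up.
- hinge_left_2_mid (a point): LEFT-hand hinge arm: seen from above, pin end towards you, its foot points left. Bare steel channel 100 mm long, 24 wide, 28 high, open upward, about 0.2 kg. Point: middle of the channel, 14 mm above its underside. x along the channel from pin end to foot end, z up; foot towards +y. Grasp here across the channel (along y), 24 mm, stiff.
- hinge_left_2: The same arm; origin on the underside of the channel, 14 mm below hinge_left_2_mid, same axes. Dark upright pin, 18 mm diameter, top 40 mm above the underside, at x = -39 mm. Flat foot at x = 24 to 50 mm, 6 mm thick, out to 40 mm from the middle line on the +y side. It starts flat, pin up.
- hinge_right_1_mid (a point): RIGHT-hand hinge arm: seen from above, pin end towards you, its foot points right. Bare steel channel 100 mm long, 24 wide, 28 high, open upward, about 0.2 kg. Point: middle of the channel, 14 mm above its underside. x along the channel from pin end to foot end, z up; foot towards -y. Grasp here across the channel (along y), 24 mm, stiff.
- hinge_right_1: The same arm; origin on the underside of the channel, 14 mm below hinge_right_1_mid, same axes. Dark upright pin, 18 mm diameter, top 40 mm above the underside, at x = -39 mm. Flat foot at x = 24 to 50 mm, 6 mm thick, out to 40 mm from the middle line on the -y side. It starts flat, pin up.
- hinge_right_2_mid (a point): RIGHT-hand hinge arm: seen from above, pin end towards you, its foot points right. Bare steel channel 100 mm long, 24 wide, 28 high, open upward, about 0.2 kg. Point: middle of the channel, 14 mm above its underside. x along the channel from pin end to foot end, z up; foot towards -y. Grasp here across the channel (along y), 24 mm, stiff.
- hinge_right_2: The same arm; origin on the underside of the channel, 14 mm below hinge_right_2_mid, same axes. Dark upright pin, 18 mm diameter, top 40 mm above the underside, at x = -39 mm. Flat foot at x = 24 to 50 mm, 6 mm thick, out to 40 mm from the middle line on the -y side. It starts flat, pin up.
- tray_left: White open tray for LEFT-hand arms, fixed. Outside 210 (x) by 170 (y), 45 mm high; walls, floor 5 mm. Origin: centre of underside, z up. Beyond its +x wall (far from the robot) a white block 30 mm high, x = 106 to 184 mm, carries the sample: a bolted left-hand arm, pin to +y, foot at its -y end pointing +x, top 70 mm up. The trays stand either side of the loose arms and may be swapped.
- tray_right: White open tray for RIGHT-hand arms, fixed. Outside 210 (x) by 170 (y), 45 mm high; walls, floor 5 mm. Origin: centre of underside, z up. Beyond its +x wall (far from the robot) a white block 30 mm high, x = 106 to 184 mm, carries the sample: a bolted right-hand arm, pin to -y, foot at its +y end pointing +x, top 70 mm up. The trays stand either side of the loose arms and may be swapped.
- reagent: Bystander: clear reagent bottle with black cap, 60 mm in diameter, 130 mm high, standing on the bench; origin at the centre of its underside.
- jar: Bystander: squat white jar with black cap, 64 mm in diameter, 85 mm high, standing on the bench; origin at the centre of its underside.
- scale: Bystander: bench scale, 110 mm (x) by 120 mm (y), 45 mm high, with a steel pan; origin at the centre of its underside.
There are look-alikes about, which are no part of the job. Leave any pink look-alike of the hinge_left_2 alone.

How it is judged:
By the outcome, as a careful person would: the job done as asked, in the order asked, and still so for the second after the job is handed in, with the robot touching nothing.
It also fails if it takes over 67 s, if anything falls off the work surface, if the arm or the gripper's body presses on something with over 40 N, if the wrist force passes 120 N, or if a joint passes its speed limit or range.

## Working session

There is one attempt and no reset: what is moved stays moved. The work goes in short steps, Python scripts to look and compute and a shell command to move; the robot and the scene stay as the last step left them, time stands still between calls to the robot, and variables do not carry over. Pictures are saved under pics/ and viewed, and the job is handed in when it is done.

```bash
mkdir -p pics; ls; python3 - <<'E'
from cell import env
import cv2
s=env.get_state(); print({k:s[k] for k in('t','position','orientation','opening','ft_force')})
for n in('top','scene','wrist'):
    d=env.get_image(n); cv2.imwrite(f'pics/{n}0.png',d['img'][:,:,::-1])
    print(n,{k:d[k] for k in d if k!='img'})
E
```

```text
pics
{'t': 0.0, 'position': array([ 0.25395458, -0.59772614,  0.22145927]), 'orientation': array([[ 9.20330421e-01,  3.91140870e-01, -8.58169222e-04],
       [ 3.91141795e-01, -9.20328817e-01,  1.72215718e-03],
       [-1.16191806e-04, -1.92061949e-03, -9.99998149e-01]]), 'opening': 1.0005248416933625, 'ft_force': array([ 0.32044943, -0.23779074,  0.79833945])}
top {'camera_matrix': array([[377.09520864,   0.        , 320.61691869],
       [  0.        , 377.09520864, 195.36090622],
       [  0.        ,   0.        ,   1.        ]]), 'position': array([ 0.39314381, -0.12161493,  1.12646376]), 'rotation': array([[-0.01870847, -0.98483117,  0.17250382],
       [-0.99957221,  0.02230268,  0.01892076],
       [-0.02248105, -0.17207605, -0.98482711]])}
scene {'camera_matrix': array([[379.88234397,   0.        , 320.85349775],
       [  0.        , 379.88234397, 206.35519916],
       [  0.        ,   0.        ,   1.        ]]), 'position': array([1.14927841, 0.13665211, 1.05509658]), 'rotation': array([[-0.38743636,  0.78518958, -0.48308425],
       [ 0.92183225,  0.3361452 , -0.19295522],
       [ 0.01088002, -0.52008051, -0.85404795]])}
wrist {'camera_matrix': array([[352.81737128,   0.        , 317.55647877],
       [  0.        , 352.81737128, 201.93386363],
       [  0.        ,   0.        ,   1.        ]]), 'mount': array([[ 4.06054661e-04, -9.68791258e-01, -2.47877659e-01,
         6.70528936e-02],
       [ 9.99999740e-01,  5.40971821e-04, -4.76179320e-04,
         1.59875210e-03],
       [ 5.95413191e-04, -2.47877401e-01,  9.68791226e-01,
        -1.61609805e-01],
       [ 0.00000000e+00,  0.00000000e+00,  0.00000000e+00,
         1.00000000e+00]])}
```

View pics/top0.png

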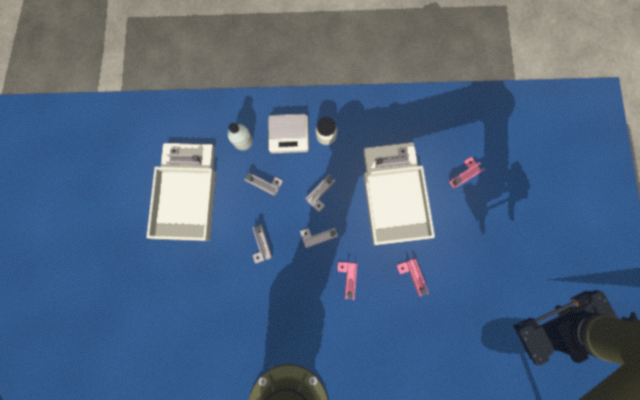

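View pics/scene0.png

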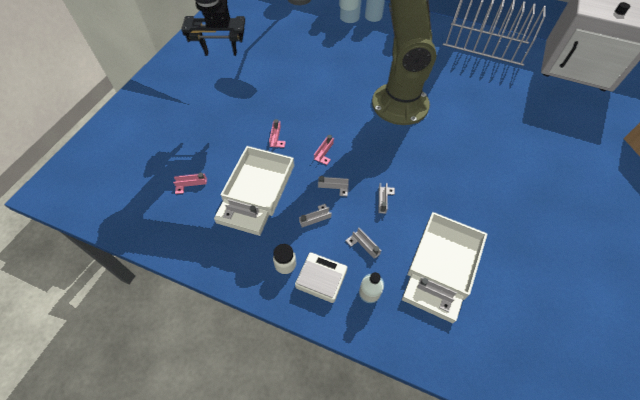

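View pics/wrist0.png

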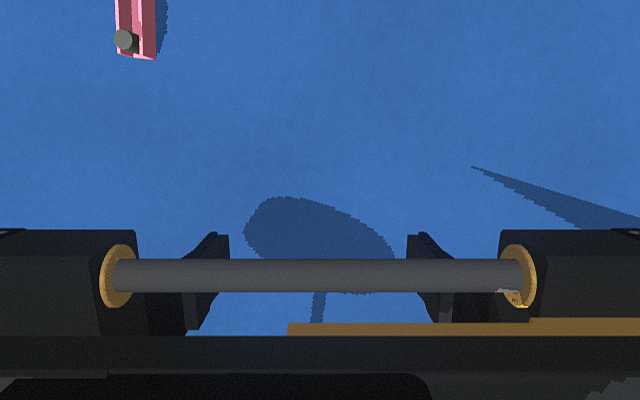

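The top view shows four grey loose arms at about (263,181), (320,192), (261,243) and (319,236). There are three pink look-alikes at (348,280), (413,275) and (466,172). The trays are at (181,203) and (400,205), with their samples on the blocks behind them. I'll enlarge these areas to see which hand each arm is.

```bash
python3 - <<'E'
import cv2,numpy as np
a=cv2.imread('pics/top0.png'); 
cv2.imwrite('pics/c1.png',cv2.resize(a[160:275,235:350],None,fx=5,fy=5,interpolation=2))
l=cv2.resize(a[135:180,150:225],None,fx=5,fy=5,interpolation=2);r=cv2.resize(a[135:180,355:430],None,fx=5,fy=5,interpolation=2)
cv2.imwrite('pics/c2.png',np.hstack([l,r]))
b=cv2.imread('pics/scene0.png')
cv2.imwrite('pics/c3.png',cv2.resize(b[165:265,290:410],None,fx=5,fy=5,interpolation=2))
l=cv2.resize(b[190:235,210:285],None,fx=5,fy=5,interpolation=2);r=cv2.resize(b[270:315,400:475],None,fx=5,fy=5,interpolation=2)
cv2.imwrite('pics/c4.png',np.hstack([l,r]))
E
```

```text
(no output)
```

View pics/c1.png

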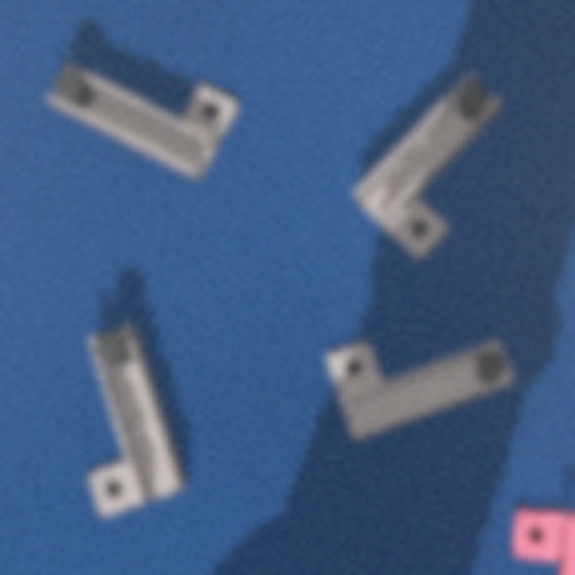

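View pics/c2.png

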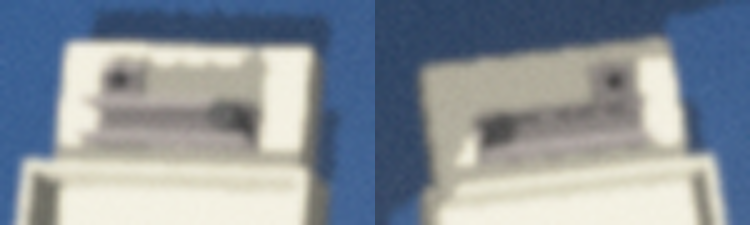

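View pics/c3.png

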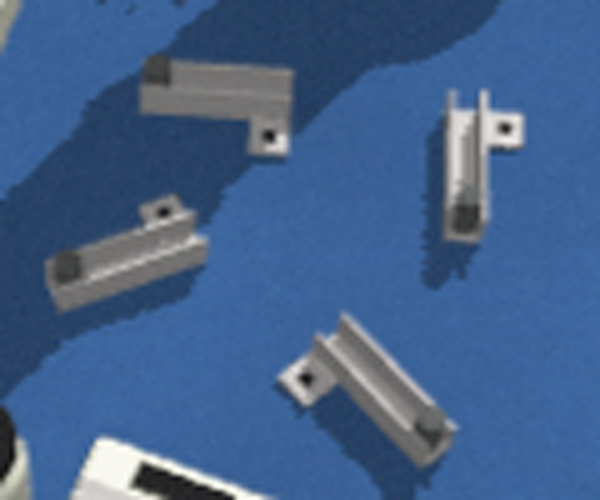

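View pics/c4.png

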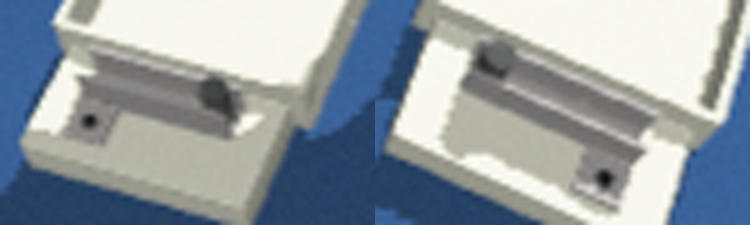

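Reading the hands from above (pin end towards the viewer):
- **A (263,181)**: pin at left, foot end at right, foot points up in the image. LEFT.
- **B (320,192)**: pin at upper right, foot points down-right. LEFT.
- **C (261,243)**: pin at top, foot points to image-left. RIGHT.
- **D (319,236)**: pin at right, foot points up. RIGHT.

The image-left tray (+y) has its sample's pin at -y and foot at +y, so it is tray_right. The image-right tray is tray_left. The trays are therefore swapped. The pink ones are not part of the job. Next I'll measure coarse positions.

```bash
cat > h.py <<'E'
import numpy as np,cv2
from cell import env
def cam(n):
    s=env.get_state(); d=env.get_image(n); K=d['camera_matrix']
    if n=='wrist':
        M=d['mount'];R=s['orientation'];p=s['position']+R@M[:3,3];Rw=R@M[:3,:3]
    else: p,Rw=d['position'],d['rotation']
    return d['img'],K,np.array(p),np.array(Rw)
def ray(c,uv): 
    d=c[3]@np.linalg.inv(c[1])@np.array([uv[0],uv[1],1.]); return c[2],d/np.linalg.norm(d)
def onz(c,uv,z):
    p,d=ray(c,uv); return p+d*(z-p[2])/d[2]
def proj(c,X):
    q=c[1]@(c[3].T@(np.asarray(X)-c[2])); return q[:2]/q[2]
def tri(rs):
    A=np.zeros((3,3));b=np.zeros(3)
    for p,d in rs:
        m=np.eye(3)-np.outer(d,d);A+=m;b+=m@p
    X=np.linalg.solve(A,b); return X,max(np.linalg.norm((np.eye(3)-np.outer(d,d))@(X-p)) for p,d in rs)
E
python3 - <<'E'
from h import *
t=cam('top');s=cam('scene')
def px(c,org,f): return (org[0]+c[0]/f-.1,org[1]+c[1]/f-.1)
T={'A':[(80,93),(212,110)],'B':[(473,98),(419,229)],'C':[(116,348),(114,489)],'D':[(491,366),(354,367)]}
S={'B':[(67,267),(165,211)],'D':[(157,70),(270,136)],'C':[(466,215),(505,128)],'A':[(430,424),(306,378)]}
for k in T:
    X=[tri([ray(t,px(T[k][i],(235,160),5)),ray(s,px(S[k][i],(290,165),5))]) for i in(0,1)]
    print(k,[(x.round(3),round(e,4)) for x,e in X],'len',np.linalg.norm((X[0][0]-X[1][0])[:2]).round(4))
# tray: rims corners
for n,c in(('L',[(153,166),(215,166),(210,241),(148,239)]),('R',[(366,170),(422,163),(435,239),(373,244)])):
    print(n,[onz(t,p,.045).round(3) for p in c])
for p in((263,181),(239,137),(288,133),(326,131)): print(onz(t,p,.05).round(3))
E
```

```text
A [(array([0.642, 0.111, 0.024]), np.float64(0.0025)), (array([0.633, 0.032, 0.007]), np.float64(0.001))] len 0.0792
B [(array([ 0.632, -0.128,  0.032]), np.float64(0.0001)), (array([ 0.557, -0.093,  0.008]), np.float64(0.0006))] len 0.0821
C [(array([0.489, 0.087, 0.017]), np.float64(0.0006)), (array([0.407, 0.089, 0.006]), np.float64(0.0006))] len 0.0821
D [(array([ 0.473, -0.134,  0.033]), np.float64(0.0003)), (array([ 0.476, -0.053,  0.007]), np.float64(0.0012))] len 0.0817
L [array([0.683, 0.397, 0.045]), array([0.678, 0.211, 0.045]), array([0.457, 0.219, 0.045]), array([0.466, 0.399, 0.045])]
R [array([ 0.655, -0.236,  0.045]), array([ 0.672, -0.401,  0.045]), array([ 0.45 , -0.423,  0.045]), array([ 0.439, -0.247,  0.045])]
[0.628 0.067 0.05 ]
[0.765 0.14  0.05 ]
[ 0.773 -0.007  0.05 ]
[ 0.776 -0.121  0.05 ]
```

A to D triangulate consistently, with a pin-to-hole length of about 80 mm and heights as the text says. Next I'll move the wrist camera over the group.

```bash
python3 -m crank '[1.5,-1.6,-1,0,3,-3.2,-1,0,3,-3.2,-1,0,3,-3.2,-1,0,3,-3.2,-1,0]' 0.75 40; python3 -m crank '[3,-3.2,0,0,3,-3.2,0,0,3,-3.2,0,0,3,-3.2,0,0,3,-3.2,0,0]'; python3 -m crank '[3,-3.2,0,0,3,-3.2,0,0,3,-3.2,0,0,3,-3.2,0,0,2,-2,0,0]'; python3 -m crank '[0,0,0,0.1,0,0,0,0.1,0,0,0,0.1,0,0,0,0.1,0,0,0,0]'
```

```text
t: 0.75
position: [0.3225, -0.4112, 0.2729]
orientation: [[0.92, 0.391, -0.0], [0.391, -0.92, -0.0], [-0.0, 0.0, -1.0]]
ft_force: [1.7, -0.3, -0.0]
opening: 0.754
t: 1.25
position: [0.3979, -0.2052, 0.2727]
orientation: [[0.92, 0.391, 0.0], [0.391, -0.92, -0.001], [0.0, 0.001, -1.0]]
ft_force: [1.8, -0.3, 0.4]
opening: 0.755
t: 1.75
position: [0.469, -0.0123, 0.2729]
orientation: [[0.919, 0.395, 0.001], [0.395, -0.919, 0.0], [0.001, 0.0, -1.0]]
ft_force: [0.7, -0.6, -0.8]
opening: 0.75
t: 2.25
position: [0.4685, -0.016, 0.2725]
orientation: [[1.0, 0.002, -0.0], [0.002, -1.0, -0.0], [-0.0, 0.0, -1.0]]
ft_force: [0.0, -0.5, 0.1]
opening: 0.747
```

```bash
python3 - <<'E'
from h import *
w=cam('wrist'); cv2.imwrite('pics/w1.png',w[0][:,:,::-1])
cv2.imwrite('pics/w1big.png',cv2.resize(w[0][0:300,120:520,::-1],(800,600),interpolation=2))
E
```

```text
(no output)
```

View pics/w1.png

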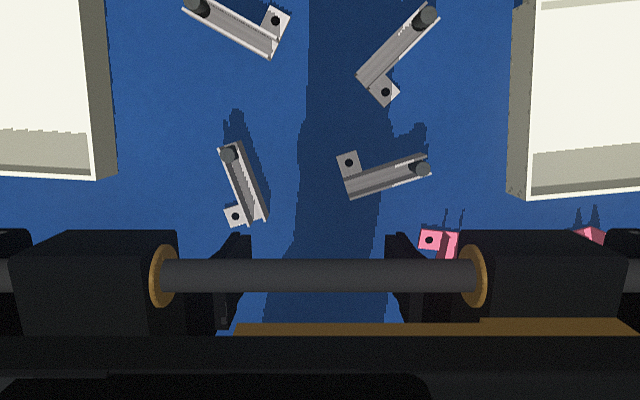

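```bash
python3 - <<'E'
import cv2
a=cv2.imread('pics/w1.png')
cv2.imwrite('pics/w1a.png',cv2.resize(a[0:235,170:450],None,fx=2.8,fy=2.5,interpolation=2))
E
```

```text
(no output)
```

View pics/w1a.png

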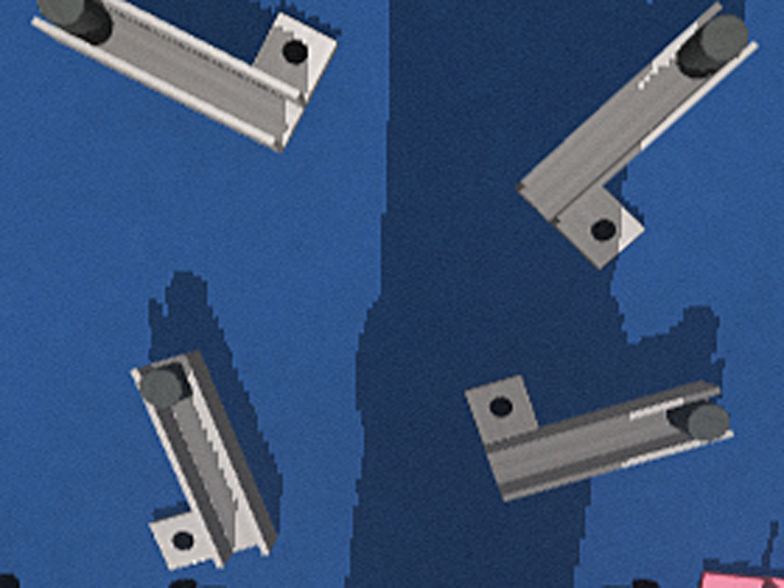

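The wrist view confirms the hands: A (275,20 foot hole) and B (428,15 pin) are left-hand, C (229,154 pin) and D (423,168 pin) are right-hand. I'll take a second wrist view from further forward to triangulate heights and to see all of A.

```bash
python3 -m crank '[3,0,0,0,4,0,0,0,0,0,0,0]' ; python3 - <<'E'
from h import *
w=cam('wrist'); a=w[0][:,:,::-1]
print(w[2].round(4).tolist(),w[3].round(5).tolist())
np.savez('w2.npz',K=w[1],p=w[2],R=w[3])
cv2.imwrite('pics/w2.png',a)
cv2.imwrite('pics/w2a.png',cv2.resize(a[0:235,170:450],None,fx=2.8,fy=2.5,interpolation=2))
E
```

```text
t: 2.6
position: [0.5414, -0.0165, 0.2701]
orientation: [[1.0, 0.004, -0.002], [0.004, -1.0, 0.004], [-0.002, -0.004, -1.0]]
ft_force: [0.3, -0.5, 0.1]
opening: 0.748
[0.6094, -0.0186, 0.4316] [[0.00405, -0.96828, -0.24983], [-0.99998, -0.00513, 0.00367], [-0.00483, 0.24981, -0.96828]]
```

View pics/w2a.png

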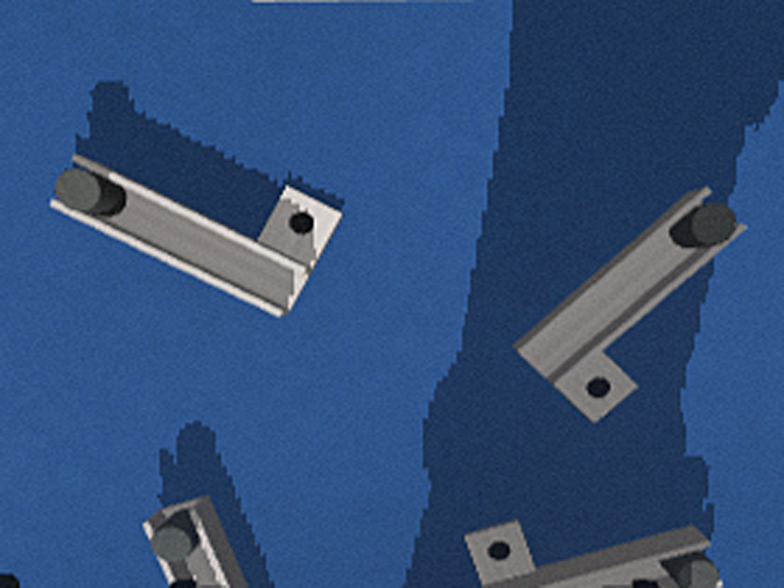

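View pics/w2.png

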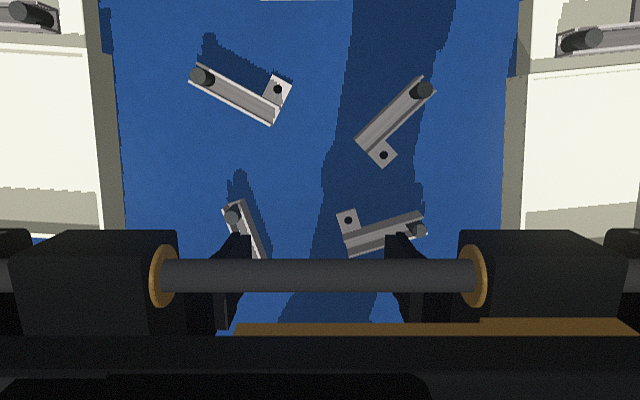

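```bash
python3 - <<'E'
from h import *
d=env.get_image('wrist');M=d['mount']
R1=np.array([[1,.002,0],[.002,-1,0],[0,0,-1.]]);w1=(0,d['camera_matrix'],np.array([.4685,-.016,.2725])+R1@M[:3,3],R1@M[:3,:3])
z=np.load('w2.npz');w2=(0,z['K'],z['p'],z['R'])
def c(u,v):return(170+u/2.8-.1,v/2.5-.1)
P1={'B':((723,37),(603,230)),'D':((708,420),(501,407)),'C':((164,386),(183,541)),'A':(None,(295,51))}
P2={'A':((78,190),(301,223)),'B':((712,223),(598,388)),'C':((178,543),None),'D':(None,(499,550))}
for k in'ABCD':
    out=[]
    for i,h in((0,.04),(1,.006)):
        pts=[onz(w,c(*P[k][i]),h)[:2] for w,P in((w1,P1),(w2,P2)) if P[k][i]]
        if len(pts)==2:
            X,e=tri([ray(w1,c(*P1[k][i])),ray(w2,c(*P2[k][i]))]);print(k,i,'tri',X.round(4),round(e,4))
        print(k,i,[p.round(4) for p in pts]); out.append(np.mean(pts,0))
    v=out[1]-out[0];s=1 if k in'AB' else -1
    yaw=np.arctan2(v[1],v[0])-np.arctan2(26*s,76)
    ax=np.array([np.cos(yaw),np.sin(yaw)]); n=np.array([-ax[1],ax[0]])
    mid=((out[0]+39e-3*ax)+(out[1]-37e-3*ax-s*26e-3*n))/2
    print(k,'len',np.linalg.norm(v).round(4),'yaw',np.degrees(yaw).round(1),'mid',mid.round(4))
E
```

```text
A 0 [array([0.6445, 0.1094])]
A 1 tri [0.6334 0.0295 0.0084] 0.0
A 1 [array([0.634 , 0.0298]), array([0.6335, 0.0298])]
A len 0.0803 yaw -116.6 mid [0.6271 0.0745]
B 0 tri [ 0.6323 -0.13    0.0375] 0.0
B 0 [array([ 0.6317, -0.1293]), array([ 0.6322, -0.1294])]
B 1 tri [ 0.5584 -0.0956  0.0076] 0.0002
B 1 [array([ 0.5585, -0.0957]), array([ 0.5582, -0.0961])]
B len 0.0808 yaw 136.7 mid [ 0.6034 -0.1025]
C 0 tri [0.49   0.0809 0.0412] 0.0007
C 0 [array([0.4898, 0.0819]), array([0.4897, 0.0804])]
C 1 [array([0.4075, 0.0866])]
C len 0.0824 yaw 195.1 mid [0.4511 0.0711]
D 0 [array([ 0.4751, -0.1358])]
D 1 tri [ 0.4756 -0.0558  0.0036] 0.0001
D 1 [array([ 0.476 , -0.0555]), array([ 0.4764, -0.0556])]
D len 0.0802 yaw 108.1 mid [ 0.463  -0.0988]
```

```bash
python3 - <<'E'
import cv2,numpy as np
a=cv2.imread('pics/top0.png')
l=cv2.resize(a[138:250,138:228],None,fx=4.4,fy=5,interpolation=2);r=cv2.resize(a[138:250,353:443],None,fx=4.4,fy=5,interpolation=2)
cv2.imwrite('pics/tr.png',np.hstack([l,r]))
E
```

```text
(no output)
```

View pics/tr.png

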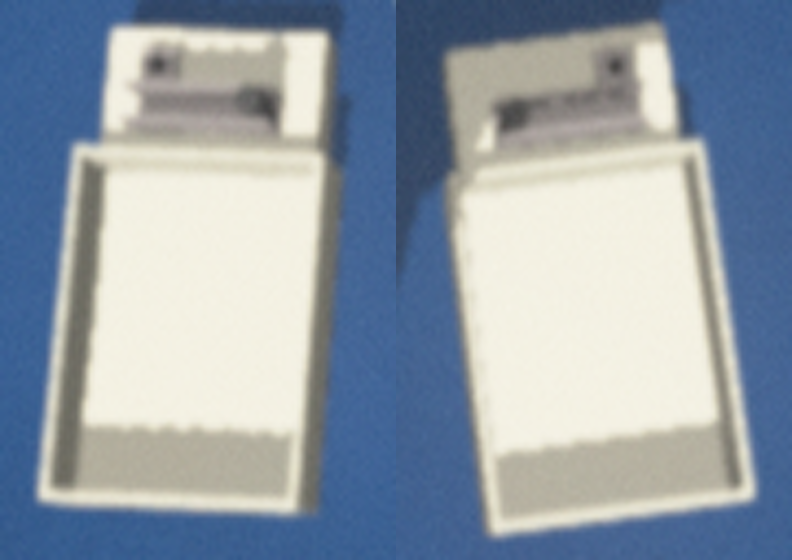

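```bash
python3 - <<'E'
from h import *
t=cam('top')
for n,ox,c in(('L(+y)',138,[(75,143),(327,155),(298,512),(38,500)]),('R(-y)',353,[(60,170),(307,142),(358,495),(94,533)])):
    p=np.array([onz(t,(ox+u/4.4-.1,138+v/5-.1),.045)[:2] for u,v in c])
    ax=(p[0]+p[1]-p[2]-p[3])/2; ay=(p[0]+p[3]-p[1]-p[2])/2
    print(n,'centre',p.mean(0).round(4),'len',np.linalg.norm(ax).round(4),np.linalg.norm(ay).round(4),'yaw x',np.degrees(np.arctan2(ax[1],ax[0])).round(1),'yaw y',np.degrees(np.arctan2(ay[1],ay[0])).round(1)-90)
s=env.get_state();print(s['t'],s['position'].round(4))
E
```

```text
L(+y) centre [0.5698 0.3117] len 0.2115 0.1724 yaw x -3.4 yaw y -3.5999999999999943
R(-y) centre [ 0.5512 -0.3276] len 0.2099 0.1685 yaw x 4.5 yaw y 5.299999999999997
2.75 [ 0.538  -0.0156  0.2721]
```

Tray results:
- tray_right is at (0.570, 0.312), yaw -3.5°.
- tray_left is at (0.551, -0.328), yaw about 5°.
- Both measure 210 x 170 mm, as described.

I'll start with arm A (left-hand).

```bash
cat > go.py <<'E'
import sys; from h import *
def need(x,y,z,yaw):
    s=env.get_state();R=s['orientation'];p=s['position'];cy=np.degrees(np.arctan2(R[1,0],R[0,0]))
    d=(yaw-cy+180)%360-180;a=np.radians(yaw)
    T=np.array([[np.cos(a),np.sin(a),0],[np.sin(a),-np.cos(a),0],[0,0,-1]])
    print('t',round(s['t'],2),'pos',p.round(4),'yaw',round(cy,1),'j7',round(float(s['qpos'][6]),0),'| spin',round(-np.radians(d),3),'shift cm (target axes)',(100*T.T@(np.array([x,y,z])-p)).round(2))
if __name__=='__main__': need(*map(float,sys.argv[1:5]))
E
python3 go.py .6271 .0745 .12 63.4
python3 -m crank '[0,0,2,-0.1,0,0,3,-0.14,0,0,3,-0.14,0,0,3,-0.14,0,0,2,-0.14]'; python3 -m crank '[0,0,1,-0.14,0,0,0,-0.14,0,0,0,-0.1,0,0,0,-0.07,0,0,0,0]'
python3 go.py .6271 .0745 .12 63.4
```

```text
t 2.75 pos [ 0.538  -0.0156  0.2721] yaw 0.2 j7 -94.0 | spin -1.103 shift cm (target axes) [12.05  3.93 15.21]
t: 3.25
position: [0.5367, -0.0163, 0.1415]
orientation: [[0.785, 0.62, -0.001], [0.62, -0.785, -0.002], [-0.002, 0.001, -1.0]]
ft_force: [-0.1, 0.1, 0.5]
opening: 0.747
t: 3.75
position: [0.5379, -0.0163, 0.1334]
orientation: [[0.442, 0.897, 0.001], [0.897, -0.442, -0.002], [-0.001, 0.002, -1.0]]
ft_force: [-0.0, 0.0, 0.7]
opening: 0.752
t 3.75 pos [ 0.5379 -0.0163  0.1334] yaw 63.7 j7 -36.0 | spin 0.006 shift cm (target axes) [12.11  3.91  1.34]
```

```bash
python3 -m crank '[2,0.6,0,0,3.5,1.2,0,0,4,1.3,1,0,2.6,0.8,3,0,0,0,0,0]'; python3 go.py .6271 .0745 .004 63.4; python3 - <<'E'
from h import *
w=cam('wrist'); cv2.imwrite('pics/a1.png',w[0][:,:,::-1])
E
```

```text
t: 4.25
position: [0.6256, 0.079, 0.0891]
orientation: [[0.44, 0.898, -0.005], [0.898, -0.44, 0.002], [-0.0, -0.005, -1.0]]
ft_force: [-0.7, 0.1, 0.1]
opening: 0.752
t 4.25 pos [0.6256 0.079  0.0891] yaw 63.9 j7 -51.0 | spin 0.009 shift cm (target axes) [-0.34  0.33  8.51]
```

View pics/a1.png

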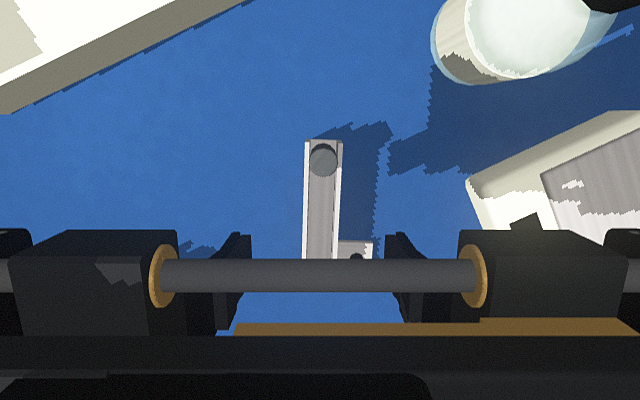

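The arm lies square between the jaws. The offset of 5 px agrees with the computed 3 mm. I'll shift and descend.

```bash
python3 -m crank '[-0.3,0.3,2,0,0,0,3,0,0,0,2,0,0,0,0,0,0,0,0,0]'; python3 go.py .6271 .0745 .004 63.4
```

```text
t: 4.8
position: [0.6288, 0.0702, 0.0241]
orientation: [[0.444, 0.896, 0.001], [0.896, -0.444, -0.001], [-0.0, 0.002, -1.0]]
ft_force: [0.7, 0.6, 0.5]
opening: 0.75
t 4.8 pos [0.6288 0.0702 0.0241] yaw 63.6 j7 -53.0 | spin 0.004 shift cm (target axes) [ 0.31 -0.35  2.01]
```

```bash
python3 -m crank '[0.3,-0.3,0,0,0,0,0,0,0,0,0,0,0,0,0,0]'; python3 go.py .6271 .0745 .004 63.4;  python3 - <<'E'
from h import *
w=cam('wrist'); cv2.imwrite('pics/a2.png',w[0][:,:,::-1])
E
python3 go.py .6271 .0745 .004 63.4
```

```text
t: 5.2
position: [0.6275, 0.0752, 0.0231]
orientation: [[0.443, 0.896, 0.001], [0.896, -0.443, -0.0], [0.0, 0.001, -1.0]]
ft_force: [-0.9, 0.4, -0.4]
opening: 0.748
t 5.2 pos [0.6275 0.0752 0.0231] yaw 63.7 j7 -53.0 | spin 0.005 shift cm (target axes) [-0.08  0.    1.91]
t 5.25 pos [0.6273 0.0752 0.0229] yaw 63.7 j7 -53.0 | spin 0.005 shift cm (target axes) [-0.07  0.01  1.89]
```

View pics/a2.png

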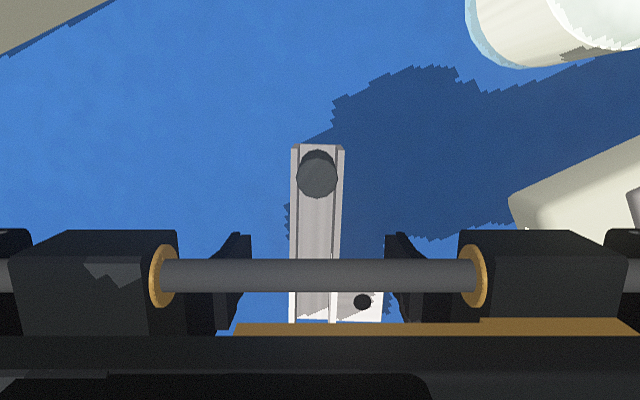

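The channel is centred at column 317. I'll descend, close and lift.

```bash
python3 -m crank '[0,0,1,0,0,0,0.8,0,0,0,0,0,0,0,0,0]'; python3 -m crank '[0,0,0,0,0,0,0,0,0,0,0,0,0,0,0,0,0,0,0,0]' 0.1 40; python3 -m crank '[0,0,-0.5,0,0,0,-2,0,0,0,-3,0,0,0,-4,0,0,0,-3,0]'; python3 go.py .551 -.328 .15 5
```

```text
t: 5.65
position: [0.6266, 0.0752, 0.0037]
orientation: [[0.443, 0.897, -0.001], [0.897, -0.443, 0.0], [-0.001, -0.001, -1.0]]
ft_force: [0.3, -0.1, -0.4]
opening: 0.751
t: 6.15
position: [0.6272, 0.0752, 0.0047]
orientation: [[0.443, 0.896, 0.0], [0.896, -0.443, -0.0], [-0.0, 0.0, -1.0]]
ft_force: [-0.4, -0.5, -1.7]
opening: 0.384
t: 6.65
position: [0.6272, 0.0755, 0.1316]
orientation: [[0.443, 0.897, 0.001], [0.897, -0.443, 0.0], [0.0, 0.001, -1.0]]
ft_force: [-0.2, 0.8, -1.0]
opening: 0.272
t 6.65 pos [0.6272 0.0755 0.1316] yaw 63.7 j7 -50.0 | spin 1.025 shift cm (target axes) [-11.11  39.53  -1.84]
```

The fingers were still closing when the lift began. The opening is now 0.272, which is about 24 mm, so I'll check whether the arm is held.

```bash
python3 - <<'E'
from h import *
w=cam('wrist'); s=cam('scene')
print(env.get_state()['opening'],env.get_state()['ft_force'])
cv2.imwrite('pics/a3.png',np.hstack([cv2.resize(w[0][100:340,200:480,::-1],(400,342)),cv2.resize(s[0][130:300,280:480,::-1],(400,342))]))
E
```

```text
0.2731726974170769 [ 1.18036268  0.54169695 -2.34860137]
```

View pics/a3.png

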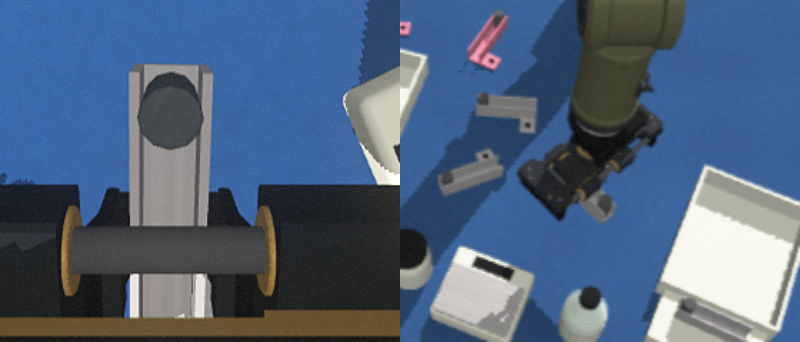

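Arm A is held level, pin up. I'll rotate to the tray yaw and carry it to tray_left.

```bash
python3 -m crank '[0,0,-1,0.1,0,0,-1,0.14,0,0,0,0.14,0,0,0,0.14,0,0,0,0.14]'; python3 -m crank '[0,0,0,0.14,0,0,0,0.14,0,0,0,0.08,0,0,0,0,0,0,0,0]'; python3 go.py .5326 -.2895 .15 5
```

```text
t: 7.25
position: [0.6261, 0.075, 0.148]
orientation: [[0.902, 0.431, -0.002], [0.431, -0.902, -0.0], [-0.002, -0.001, -1.0]]
ft_force: [0.5, 0.7, -2.9]
opening: 0.278
t: 7.75
position: [0.6265, 0.0752, 0.1485]
orientation: [[0.996, 0.094, -0.002], [0.094, -0.996, -0.0], [-0.002, 0.0, -1.0]]
ft_force: [0.3, -0.0, -1.7]
opening: 0.271
t 7.75 pos [0.6265 0.0752 0.1485] yaw 5.4 j7 -104.0 | spin 0.007 shift cm (target axes) [-12.53  35.51  -0.15]
```

```bash
python3 -m crank '[-0.5,1.5,0,0,-1.2,3.5,0,0,-1.2,3.5,0,0,-1.2,3.5,0,0,-1.2,3.5,0,0]'; python3 -m crank '[-1.2,3.5,0,0,-1.2,3.5,0,0,-1.2,3.5,0,0,-1.2,3.5,0,0,-1.2,3.5,0,0]';python3 -m crank '[-0.9,2,0,0,-0.3,0.5,0,0,0,0,0,0,0,0,0,0,0,0,0,0]'; python3 go.py .5326 -.2895 .15 5;  python3 - <<'E'
from h import *
w=cam('wrist'); cv2.imwrite('pics/a4.png',w[0][:,:,::-1])
E
```

```text
t: 8.25
position: [0.5874, -0.0869, 0.1494]
orientation: [[0.996, 0.092, -0.0], [0.092, -0.996, -0.001], [-0.001, 0.001, -1.0]]
ft_force: [0.8, -0.3, -1.9]
opening: 0.276
t: 8.75
position: [0.5432, -0.2665, 0.1495]
orientation: [[0.996, 0.092, -0.001], [0.092, -0.996, -0.001], [-0.001, 0.001, -1.0]]
ft_force: [0.8, -0.7, -1.8]
opening: 0.27
t: 9.25
position: [0.536, -0.2875, 0.1497]
orientation: [[0.995, 0.095, 0.0], [0.095, -0.995, 0.001], [0.001, -0.001, -1.0]]
ft_force: [0.6, 0.5, -3.1]
opening: 0.27
t 9.25 pos [ 0.536  -0.2875  0.1497] yaw 5.4 j7 -65.0 | spin 0.008 shift cm (target axes) [-0.36  0.17 -0.03]
```

View pics/a4.png

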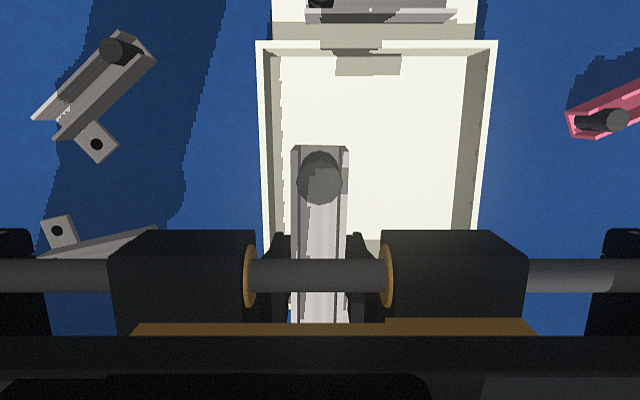

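```bash
python3 - <<'E'
from h import *
w=cam('wrist')
for p in((257,42),(497,41),(268,52),(484,52)): print(p,onz(w,p,.045).round(4))
for p in((282,65),(468,65)): print('floor far corners',onz(w,p,.005).round(4))
E
```

```text
(257, 42) [ 0.6462 -0.2361  0.045 ]
(497, 41) [ 0.6628 -0.4028  0.045 ]
(268, 52) [ 0.6405 -0.2442  0.045 ]
(484, 52) [ 0.6549 -0.3953  0.045 ]
floor far corners [ 0.6373 -0.2503  0.005 ]
floor far corners [ 0.6517 -0.4012  0.005 ]
```

The tray's rim agrees with the top view to about 2 mm. I'll lower the arm with a force check near the floor.

```bash
python3 -m crank '[-0.3,0.1,1.5,0,0,0,3,0,0,0,3.5,0,0,0,3,0,0,0,1.5,0]';python3 -m crank '[0,0,0.5,0,0,0,0,0,0,0,0,0]'; python3 -m crank '[0,0,0.3,0,0,0,0,0]'; python3 -m crank '[0,0,0.2,0,0,0,0,0]'
```

```text
t: 9.85
position: [0.5297, -0.2896, 0.0205]
orientation: [[0.996, 0.092, -0.005], [0.092, -0.996, 0.003], [-0.005, -0.003, -1.0]]
ft_force: [-1.0, 0.2, -2.3]
opening: 0.271
t: 10.15
position: [0.5336, -0.2914, 0.0211]
orientation: [[0.996, 0.092, 0.002], [0.092, -0.996, -0.001], [0.002, 0.002, -1.0]]
ft_force: [0.2, 0.5, -1.7]
opening: 0.27
t: 10.35
position: [0.5328, -0.2913, 0.0174]
orientation: [[0.996, 0.092, 0.001], [0.092, -0.996, -0.001], [0.001, 0.001, -1.0]]
ft_force: [-0.7, -0.1, -1.5]
opening: 0.269
t: 10.55
position: [0.5325, -0.2912, 0.0148]
orientation: [[0.996, 0.092, 0.001], [0.092, -0.996, -0.001], [0.001, 0.001, -1.0]]
ft_force: [-0.1, -1.4, -2.3]
opening: 0.273
```

```bash
python3 -m crank '[0,0,0.3,0,0,0,0,0]'; python3 -m crank '[0,0,0.15,0,0,0,0,0]'; python3 -m crank '[0,0,0.1,0,0,0,0,0]'
```

```text
t: 10.75
position: [0.5326, -0.2913, 0.0146]
orientation: [[0.996, 0.091, -0.0], [0.091, -0.996, -0.001], [-0.0, 0.001, -1.0]]
ft_force: [-7.1, 2.8, 15.9]
opening: 0.272
t: 10.95
position: [0.5326, -0.2913, 0.0146]
orientation: [[0.996, 0.091, -0.001], [0.091, -0.996, -0.001], [-0.001, 0.001, -1.0]]
ft_force: [-9.7, 3.5, 24.1]
opening: 0.272
t: 11.15
position: [0.5327, -0.2913, 0.0145]
orientation: [[0.996, 0.091, -0.001], [0.091, -0.996, -0.002], [-0.001, 0.002, -1.0]]
ft_force: [-11.5, 5.5, 30.2]
opening: 0.274
```

Contact was at TCP z = 0.0147, because the arm was gripped about 5 mm high. I'll relieve the force, release and rise.

```bash
python3 -m crank '[0,0,-0.4,0,0,0,0,0]'; python3 -m crank '[0,0,0,0,0,0,0,0,0,0,0,0,0,0,0,0]' 0.42; python3 -m crank '[0,0,-1,0,0,0,-3,0,0,0,-4,0,0,0,-4,0,0,0,-3,0]';  python3 -m crank '[0,0,0,0]' 0.75; python3 go.py .6034 -.1025 .15 136.7; python3 - <<'E'
from h import *
w=cam('wrist'); cv2.imwrite('pics/a5.png',w[0][:,:,::-1])
E
```

```text
t: 11.35
position: [0.5333, -0.2915, 0.0146]
orientation: [[0.996, 0.092, 0.002], [0.092, -0.996, -0.002], [0.002, 0.002, -1.0]]
ft_force: [-1.3, 0.4, 10.0]
opening: 0.272
t: 11.75
position: [0.532, -0.2908, 0.0125]
orientation: [[0.996, 0.092, -0.001], [0.092, -0.996, 0.0], [-0.001, -0.001, -1.0]]
ft_force: [-0.5, -0.1, -0.8]
opening: 0.411
t: 12.25
position: [0.5332, -0.2912, 0.1666]
orientation: [[0.996, 0.092, 0.003], [0.092, -0.996, -0.002], [0.003, 0.002, -1.0]]
ft_force: [1.1, -0.4, 0.4]
opening: 0.423
t: 12.35
position: [0.5355, -0.2921, 0.1694]
orientation: [[0.996, 0.092, 0.009], [0.092, -0.996, -0.005], [0.008, 0.006, -1.0]]
ft_force: [1.0, 0.8, 0.1]
opening: 0.45
t 12.35 pos [ 0.5355 -0.2921  0.1694] yaw 5.3 j7 -65.0 | spin -2.294 shift cm (target axes) [ 8.07 18.46  1.94]
```

View pics/a5.png

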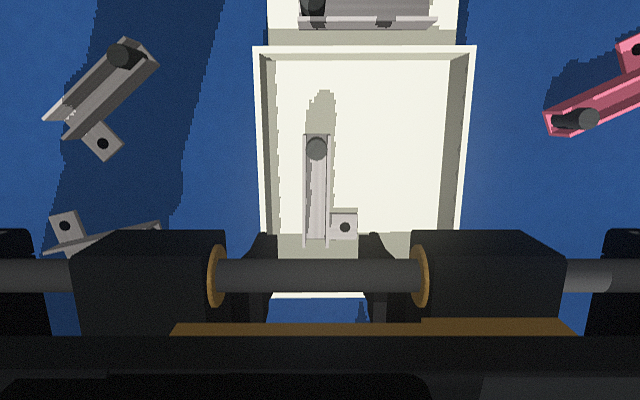

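A (left-hand) lies flat in tray_left, pin up, with its foot hole at (345,227). The right half of the tray is free for B, which comes next, grasped at tool yaw -43.3°.

```bash
python3 -m crank '[0,0,0,0.1,0,0,0,0.14,0,0,0,0.14,0,0,0,0.14,0,0,0,0.14]' 0.75; python3 -m crank '[0,0,0,0.14,0,0,0,0.05,0,0,0,0,0,0,0,0]'; python3 go.py .6034 -.1025 .08 -43.3
```

```text
t: 12.9
position: [0.5315, -0.2905, 0.1617]
orientation: [[0.84, -0.543, -0.002], [-0.543, -0.84, 0.001], [-0.002, 0.0, -1.0]]
ft_force: [-0.1, -0.2, 0.2]
opening: 0.745
t: 13.3
position: [0.5319, -0.2906, 0.1622]
orientation: [[0.727, -0.686, -0.001], [-0.686, -0.727, 0.001], [-0.001, 0.0, -1.0]]
ft_force: [-0.2, 0.2, -0.5]
opening: 0.749
t 13.3 pos [ 0.5319 -0.2906  0.1622] yaw -43.3 j7 -112.0 | spin -0.001 shift cm (target axes) [ -7.7  -18.6    8.22]
```

```bash
python3 -m crank '[-0.7,-1.6,0,0,-1.5,-3.5,0,0,-1.5,-3.5,1,0,-1.5,-3.5,2,0,-1.5,-3.5,2,0]'; python3 -m crank '[-0.8,-2.2,2,0,-0.2,-0.8,1.2,0,0,0,0,0,0,0,0,0,0,0,0,0]'; python3 go.py .6034 -.1025 .004 -43.3;  python3 - <<'E'
from h import *
w=cam('wrist'); cv2.imwrite('pics/b1.png',w[0][:,:,::-1])
E
```

```text
t: 13.8
position: [0.5918, -0.1286, 0.113]
orientation: [[0.727, -0.686, 0.001], [-0.686, -0.727, 0.0], [0.001, -0.001, -1.0]]
ft_force: [0.5, 0.1, -0.9]
opening: 0.753
t: 14.3
position: [0.6046, -0.1054, 0.0821]
orientation: [[0.724, -0.69, 0.001], [-0.69, -0.724, -0.001], [0.002, 0.0, -1.0]]
ft_force: [0.2, -0.3, 0.1]
opening: 0.749
t 14.3 pos [ 0.6046 -0.1054  0.0821] yaw -43.6 j7 -134.0 | spin -0.005 shift cm (target axes) [-0.28 -0.12  7.81]
```

View pics/b1.png

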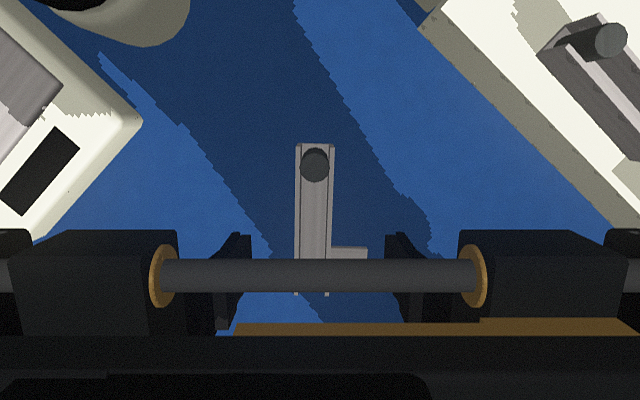

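B is square between the jaws at column 315. I'll descend, close with more time, then lift.

```bash
python3 -m crank '[-0.2,-0.1,1.5,0,0,0,3,0,0,0,2.3,0,0,0,0.9,0,0,0,0,0]'; python3 -m crank '[0,0,0.1,0,0,0,0,0,0,0,0,0,0,0,0,0,0,0,0,0]' 0.15 40; python3 -m crank '[0,0,0,0,0,0,0,0,0,0,0,0,0,0,0,0]';python3 go.py .539 -.3612 .15 5; python3 -m crank '[0,0,-0.5,0,0,0,-2,0,0,0,-4,0,0,0,-4,0,0,0,-4,0]'; python3 go.py .539 -.3612 .16 5
```

```text
t: 14.85
position: [0.6026, -0.1011, 0.0028]
orientation: [[0.726, -0.688, -0.002], [-0.688, -0.726, 0.0], [-0.002, 0.001, -1.0]]
ft_force: [0.5, 0.5, 0.8]
opening: 0.751
t: 15.35
position: [0.6038, -0.1009, 0.0034]
orientation: [[0.726, -0.688, 0.001], [-0.688, -0.726, -0.0], [0.001, -0.0, -1.0]]
ft_force: [0.6, -0.1, 0.6]
opening: 0.379
t: 15.75
position: [0.6037, -0.1008, 0.0032]
orientation: [[0.726, -0.688, 0.0], [-0.688, -0.726, -0.0], [0.0, -0.0, -1.0]]
ft_force: [-0.7, 0.6, 2.8]
opening: 0.275
t 15.75 pos [ 0.6037 -0.1008  0.0032] yaw -43.4 j7 -136.0 | spin -0.845 shift cm (target axes) [ -8.71  25.38 -14.68]
t: 16.25
position: [0.6027, -0.1008, 0.149]
orientation: [[0.726, -0.688, -0.001], [-0.688, -0.726, 0.0], [-0.001, 0.001, -1.0]]
ft_force: [0.9, -0.5, -2.5]
opening: 0.27
t 16.25 pos [ 0.6027 -0.1008  0.149 ] yaw -43.4 j7 -133.0 | spin -0.845 shift cm (target axes) [-8.62 25.39 -1.1 ]
```

```bash
python3 -m crank '[0,0,-1,-0.1,0,0,0,-0.14,0,0,0,-0.14,0,0,0,-0.14,0,0,0,-0.14]'; python3 -m crank '[0,0,0,-0.14,0,0,0,-0.045,0,0,0,0,-0.5,1.5,0,0,-1.1,3.2,0,0]'; python3 -m crank '[-1.1,3.2,0,0,-1.1,3.2,0,0,-1.1,3.2,0,0,-1.1,3.2,0,0,-1.1,3.2,0,0]';python3 -m crank '[-1,3,0,0,-0.5,1.5,0,0,0,0,0,0,0,0,0,0]'; python3 go.py .539 -.3612 .03 5;  python3 - <<'E'
from h import *
w=cam('wrist'); cv2.imwrite('pics/b2.png',w[0][:,:,::-1])
E
```

```text
t: 16.75
position: [0.6029, -0.1009, 0.1577]
orientation: [[0.996, -0.092, -0.001], [-0.092, -0.996, -0.0], [-0.001, 0.0, -1.0]]
ft_force: [-0.6, 0.7, -1.7]
opening: 0.271
t: 17.25
position: [0.5921, -0.1465, 0.1582]
orientation: [[0.996, 0.092, 0.001], [0.092, -0.996, 0.002], [0.001, -0.002, -1.0]]
ft_force: [0.3, 0.2, -1.5]
opening: 0.274
t: 17.75
position: [0.5492, -0.3161, 0.158]
orientation: [[0.996, 0.084, -0.001], [0.084, -0.996, -0.001], [-0.001, 0.001, -1.0]]
ft_force: [1.2, 0.2, -1.6]
opening: 0.273
t: 18.15
position: [0.5401, -0.3579, 0.1579]
orientation: [[0.996, 0.087, 0.0], [0.087, -0.996, 0.002], [0.0, -0.002, -1.0]]
ft_force: [1.2, 1.4, -1.8]
opening: 0.272
t 18.15 pos [ 0.5401 -0.3579  0.1579] yaw 5.0 j7 -61.0 | spin -0.0 shift cm (target axes) [-0.13  0.32 12.79]
```

View pics/b2.png

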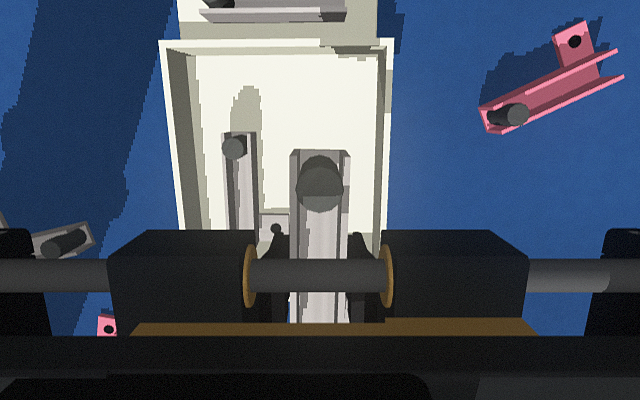

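```bash
python3 - <<'E'
from h import *
w=cam('wrist'); a=np.radians(5.3);c0=np.array([.551,-.329])
def tf(p): d=p[:2]-c0; return (1000*np.array([d@[np.cos(a),np.sin(a)],d@[-np.sin(a),np.cos(a)]])).round(0)
print('A pin',tf(onz(w,(235,148),.045)),'A hole',tf(onz(w,(276,229),.011)),'rim',tf(onz(w,(160,41),.045)),tf(onz(w,(394,40),.045)))
print('tcp',tf(env.get_state()['position']))
E
```

```text
A pin [28. 36.] A hole [-50.  10.] rim [104.  85.] [104. -83.]
tcp [-13. -26.]
```

A sits at y = +36 in the tray frame. B goes to -32, which leaves a 17 mm gap. I'll lower it with a force check.

```bash
python3 -m crank '[-0.1,0.5,1.5,0,0,0,3,0,0,0,3.5,0,0,0,3,0,0,0,2,0]';python3 -m crank '[0,0,0.5,0,0,0,0,0,0,0,0,0]'; python3 go.py .539 -.3612 .01 5; python3 -m crank '[0,0,0.5,0,0,0,0,0]'; python3 -m crank '[0,0,0.2,0,0,0,0,0]'
```

```text
t: 18.75
position: [0.5377, -0.3625, 0.0242]
orientation: [[0.996, 0.088, -0.004], [0.088, -0.996, 0.003], [-0.003, -0.003, -1.0]]
ft_force: [0.5, -0.2, -2.2]
opening: 0.272
t: 19.05
position: [0.5402, -0.3645, 0.0242]
orientation: [[0.996, 0.087, 0.002], [0.087, -0.996, -0.001], [0.002, 0.001, -1.0]]
ft_force: [0.8, -0.3, -1.4]
opening: 0.272
t 19.05 pos [ 0.5402 -0.3645  0.0242] yaw 5.0 j7 -63.0 | spin 0.0 shift cm (target axes) [-0.09 -0.34  1.42]
t: 19.25
position: [0.5394, -0.3647, 0.0185]
orientation: [[0.996, 0.087, 0.001], [0.087, -0.996, -0.001], [0.001, 0.001, -1.0]]
ft_force: [0.3, -0.6, -1.7]
opening: 0.275
t: 19.45
position: [0.5391, -0.3645, 0.0161]
orientation: [[0.996, 0.087, 0.0], [0.087, -0.996, -0.0], [-0.0, 0.0, -1.0]]
ft_force: [0.7, -0.3, -2.5]
opening: 0.278
```

```bash
python3 -m crank '[0,-0.2,0.3,0,0,0,0,0]'; python3 -m crank '[0,0,0.2,0,0,0,0,0]'; python3 -m crank '[0,0,0.2,0,0,0,0,0]'; python3 -m crank '[0,0,0.1,0,0,0,0,0]'
```

```text
t: 19.65
position: [0.5387, -0.3619, 0.0126]
orientation: [[0.996, 0.087, -0.001], [0.087, -0.996, 0.001], [-0.001, -0.001, -1.0]]
ft_force: [-0.4, 0.6, -2.3]
opening: 0.277
t: 19.85
position: [0.5388, -0.3623, 0.0107]
orientation: [[0.996, 0.087, -0.0], [0.087, -0.996, 0.0], [-0.0, -0.0, -1.0]]
ft_force: [-0.6, 0.0, -1.8]
opening: 0.273
t: 20.05
position: [0.5388, -0.3624, 0.0087]
orientation: [[0.996, 0.087, -0.0], [0.087, -0.996, 0.0], [-0.0, -0.0, -1.0]]
ft_force: [0.5, 1.3, -3.0]
opening: 0.274
t: 20.25
position: [0.5391, -0.3625, 0.0083]
orientation: [[0.996, 0.087, 0.0], [0.087, -0.996, -0.0], [0.0, 0.0, -1.0]]
ft_force: [-0.5, -0.5, -0.9]
opening: 0.278
```

Contact is just beginning at 0.0083. I'll take one more small step, release and rise.

```bash
python3 -m crank '[0,0,0.1,0,0,0,0,0]'; python3 -m crank '[0,0,0,0,0,0,0,0,0,0,0,0,0,0,0,0]' 0.42; python3 -m crank '[0,0,-1,0,0,0,-3,0,0,0,-4,0,0,0,-4,0,0,0,-4,0]';python3 -m crank '[0,0,-1,0,0,0,0,0]'; python3 go.py .463 -.0988 .15 108.1; python3 - <<'E'
from h import *
w=cam('wrist'); cv2.imwrite('pics/b3.png',w[0][:,:,::-1])
E
```

```text
t: 20.45
position: [0.5391, -0.3626, 0.0082]
orientation: [[0.996, 0.087, -0.0], [0.087, -0.996, -0.0], [-0.0, 0.0, -1.0]]
ft_force: [-2.1, 1.3, 5.7]
opening: 0.274
t: 20.85
position: [0.539, -0.3625, 0.0069]
orientation: [[0.996, 0.087, 0.0], [0.087, -0.996, -0.0], [0.0, 0.0, -1.0]]
ft_force: [0.7, -0.1, 0.2]
opening: 0.413
t: 21.35
position: [0.539, -0.3623, 0.1695]
orientation: [[0.996, 0.087, 0.001], [0.087, -0.996, -0.0], [0.001, 0.001, -1.0]]
ft_force: [1.1, -0.2, -0.6]
opening: 0.421
t: 21.55
position: [0.5404, -0.3631, 0.1803]
orientation: [[0.996, 0.087, 0.004], [0.087, -0.996, -0.003], [0.004, 0.004, -1.0]]
ft_force: [0.2, 0.3, -0.1]
opening: 0.418
t 21.55 pos [ 0.5404 -0.3631  0.1803] yaw 5.0 j7 -61.0 | spin -1.8 shift cm (target axes) [27.53  0.86  3.03]
```

View pics/b3.png

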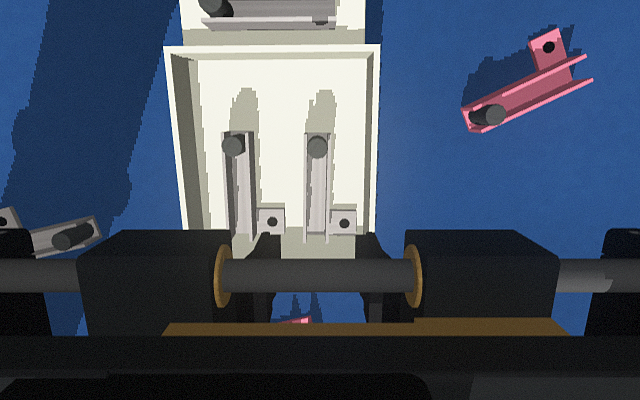

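Both left-hand arms lie flat, side by side, pins up at (233,145) and (317,147). D (right-hand) is next.

```bash
python3 -m crank '[0,0,0,-0.1,0,0,0,-0.14,0,0,0,-0.14,0,0,0,-0.14,0,0,0,-0.14]' 0.75; python3 -m crank '[0,0,0,-0.14,0,0,0,-0.14,0,0,0,-0.14,0,0,0,-0.14,0,0,0,-0.14]'; python3 -m crank '[0,0,0,-0.14,0,0,0,-0.14,0,0,0,-0.14,0,0,0,-0.02,0,0,0,0]'; python3 go.py .463 -.0988 .085 108.1
```

```text
t: 22.1
position: [0.5377, -0.3617, 0.1743]
orientation: [[0.73, 0.684, -0.004], [0.684, -0.73, 0.003], [-0.001, -0.004, -1.0]]
ft_force: [-0.1, 0.3, 0.6]
opening: 0.726
t: 22.6
position: [0.5378, -0.3617, 0.1744]
orientation: [[0.118, 0.993, -0.003], [0.993, -0.118, 0.003], [0.002, -0.004, -1.0]]
ft_force: [-0.1, -0.8, 0.3]
opening: 0.751
t: 23.1
position: [0.5382, -0.362, 0.1753]
orientation: [[-0.309, 0.951, -0.002], [0.951, 0.309, 0.002], [0.002, -0.001, -1.0]]
ft_force: [0.3, 0.5, -1.4]
opening: 0.753
t 23.1 pos [ 0.5382 -0.362   0.1753] yaw 108.0 j7 37.0 | spin -0.002 shift cm (target axes) [27.36  1.03  9.03]
```

```bash
python3 -m crank '[2,0,0,0,4,0.2,0,0,4.5,0.2,0,0,4.5,0.2,1,0,4.5,0.2,2,0]'; python3 -m crank '[4.5,0.2,3,0,2.5,0,2,0,0.8,0,0.9,0,0,0,0,0,0,0,0,0]'; python3 go.py .463 -.0988 .004 108.1;  python3 - <<'E'
from h import *
w=cam('wrist'); cv2.imwrite('pics/d1.png',w[0][:,:,::-1])
E
python3 go.py .463 -.0988 .004 108.1
```

```text
t: 23.6
position: [0.4863, -0.1731, 0.1475]
orientation: [[-0.308, 0.951, 0.002], [0.951, 0.308, -0.001], [-0.002, 0.002, -1.0]]
ft_force: [1.4, 0.9, -0.4]
opening: 0.748
t: 24.1
position: [0.4655, -0.1047, 0.091]
orientation: [[-0.309, 0.951, 0.001], [0.951, 0.309, -0.001], [-0.001, 0.001, -1.0]]
ft_force: [0.3, -0.1, 0.7]
opening: 0.75
t 24.1 pos [ 0.4655 -0.1047  0.091 ] yaw 108.0 j7 21.0 | spin -0.002 shift cm (target axes) [ 0.63 -0.06  8.7 ]
t 24.15 pos [ 0.4658 -0.1049  0.0913] yaw 107.9 j7 21.0 | spin -0.003 shift cm (target axes) [ 0.67 -0.08  8.73]
```

View pics/d1.png

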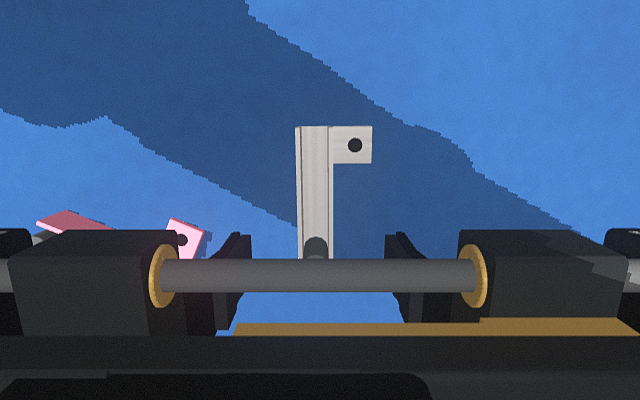

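```bash
python3 - <<'E'
from h import *
w=cam('wrist');s=env.get_state();R=s['orientation']
for p in((208,232),(192,259),(168,217),(181,240)): print(p,(1000*R.T@(onz(w,p,.006)-np.array([.463,-.0988,.006]))).round(0))
E
```

```text
(208, 232) [-27. -80.  -0.]
(192, 259) [-48. -94.  -0.]
(168, 217) [ -15. -108.   -0.]
(181, 240) [ -33. -101.   -0.]
```

D fits the description: foot to the right, pin end towards the viewer, grey. The nearest pink piece is 80 mm away laterally, so it is clear of the fingers. I'll descend and grasp.

```bash
python3 -m crank '[0.3,-0.1,1.5,0,0.3,0,3,0,0,0,3,0,0,0,0.9,0,0,0,0,0]'; python3 go.py .463 -.0988 .004 108.1; python3 -m crank '[0,0,0.3,0,0,0,0,0,0,0,0,0,0,0,0,0,0,0,0,0]' 0.15 40; python3 -m crank '[0,0,0,0,0,0,0,0,0,0,0,0,0,0,0,0]'
```

```text
t: 24.7
position: [0.4614, -0.0981, 0.0058]
orientation: [[-0.31, 0.951, -0.002], [0.951, 0.31, 0.002], [0.002, -0.001, -1.0]]
ft_force: [-0.5, 0.0, 0.7]
opening: 0.748
t 24.7 pos [ 0.4614 -0.0981  0.0058] yaw 108.0 j7 13.0 | spin -0.001 shift cm (target axes) [-0.11  0.13  0.18]
t: 25.2
position: [0.462, -0.098, 0.0038]
orientation: [[-0.311, 0.951, 0.001], [0.951, 0.311, -0.001], [-0.001, 0.0, -1.0]]
ft_force: [-0.6, -0.5, 0.2]
opening: 0.384
t: 25.6
position: [0.4618, -0.0979, 0.0035]
orientation: [[-0.311, 0.95, -0.0], [0.95, 0.311, -0.0], [-0.0, -0.0, -1.0]]
ft_force: [-2.1, -0.0, 2.9]
opening: 0.273
```

```bash
python3 -m crank '[0,0,-0.5,0,0,0,-2,0,0,0,-4,0,0,0,-4,0,0,0,-4,0]'; python3 -m crank '[0,0,-1,-0.1,0,0,0,-0.14,0,0,0,-0.14,0,0,0,-0.14,0,0,0,-0.14]';  python3 -m crank '[0,0,0,-0.14,0,0,0,-0.14,0,0,0,-0.14,0,0,0,-0.11,0,0,0,0]'; python3 go.py .557 .3448 .155 176.5
```

```text
t: 26.1
position: [0.4612, -0.0972, 0.1494]
orientation: [[-0.312, 0.95, -0.001], [0.95, 0.312, 0.001], [0.001, -0.001, -1.0]]
ft_force: [0.4, -1.2, -2.1]
opening: 0.27
t: 26.6
position: [0.4613, -0.0975, 0.1581]
orientation: [[-0.832, 0.555, -0.001], [0.555, 0.832, 0.0], [0.0, -0.0, -1.0]]
ft_force: [-0.2, 0.5, -1.7]
opening: 0.27
t: 27.1
position: [0.4614, -0.0975, 0.1581]
orientation: [[-0.998, 0.064, -0.001], [0.064, 0.998, 0.0], [0.001, 0.0, -1.0]]
ft_force: [0.1, -0.3, -1.7]
opening: 0.267
t 27.1 pos [ 0.4614 -0.0975  0.1581] yaw 176.3 j7 94.0 | spin -0.003 shift cm (target axes) [-6.84 44.73  0.31]
```

```bash
python3 -m crank '[-0.2,1.5,0,0,-0.5,3.6,0,0,-0.5,3.6,0,0,-0.6,3.6,0,0,-0.6,3.6,0,0]';python3 -m crank '[-0.6,3.6,0,0,-0.6,3.6,0,0,-0.6,3.6,0,0,-0.6,3.6,0,0,-0.6,3.6,0,0]'; python3 -m crank '[-0.6,3.6,0,0,-0.6,3.6,0,0,-0.3,2.4,0,0,0,1.2,0,0,0,0,0,0]'; python3 -m crank '[0,0,0,0,0,0,0,0]'; python3 go.py .557 .3448 .155 176.5; python3 - <<'E'
from h import *
w=cam('wrist'); cv2.imwrite('pics/d2.png',w[0][:,:,::-1])
E
```

```text
t: 27.6
position: [0.496, 0.0605, 0.1583]
orientation: [[-0.998, 0.069, 0.0], [0.069, 0.998, -0.001], [-0.0, -0.001, -1.0]]
ft_force: [2.2, 0.4, -3.1]
opening: 0.272
t: 28.1
position: [0.5377, 0.2381, 0.1578]
orientation: [[-0.998, 0.068, -0.001], [0.068, 0.998, -0.0], [0.001, -0.0, -1.0]]
ft_force: [0.5, -0.0, -1.7]
opening: 0.274
t: 28.6
position: [0.5583, 0.3457, 0.1579]
orientation: [[-0.998, 0.063, -0.002], [0.063, 0.998, 0.001], [0.002, 0.001, -1.0]]
ft_force: [-0.6, 0.1, -1.3]
opening: 0.271
t: 28.8
position: [0.5602, 0.3416, 0.1582]
orientation: [[-0.998, 0.068, 0.0], [0.068, 0.998, -0.002], [-0.0, -0.002, -1.0]]
ft_force: [1.3, -0.1, -1.6]
opening: 0.271
t 28.8 pos [0.5602 0.3416 0.1582] yaw 176.1 j7 33.0 | spin -0.007 shift cm (target axes) [0.34 0.3  0.32]
```

View pics/d2.png

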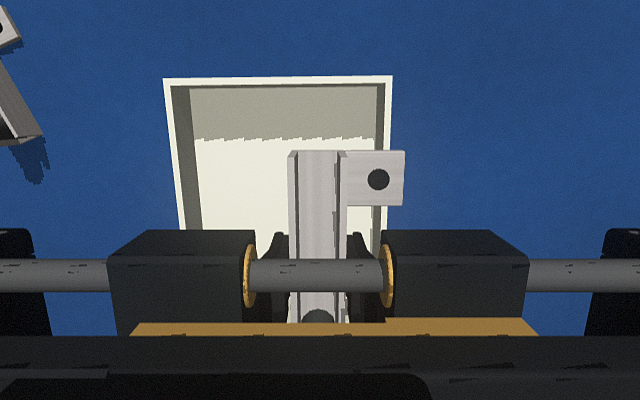

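```bash
python3 - <<'E'
from h import *
w=cam('wrist')
a,b=onz(w,(163,79),.045),onz(w,(393,76),.045);print(a,b)
v=(b-a)[:2];L=np.linalg.norm(v);v/=L;n=np.array([v[1],-v[0]]);c=((a+b)/2)[:2]+.105*n
print(L,'yaw',np.degrees(np.arctan2(n[1],n[0])),'centre',c)
# pin/foot in hand
print(w[2])
E
```

```text
[0.46226055 0.23233704 0.045     ] [0.47158274 0.40183857 0.045     ]
0.16975768367001867 yaw -3.147966241468289 centre [0.5717632  0.31132176]
[0.49333691 0.3449509  0.31986293]
```

```bash
python3 -m crank '[0.2,0.1,1.5,0,0,0,3,0,0,0,3.5,0,0,0,3,0,0,0,2,0]';python3 -m crank '[0,0,0.5,0,0,0,0,0,0,0,0,0]'; python3 go.py .557 .3448 .01 176.5; python3 -m crank '[0,0,0.7,0,0,0,0,0]'; python3 go.py .557 .3448 .01 176.5
```

```text
t: 29.4
position: [0.5563, 0.3432, 0.0248]
orientation: [[-0.998, 0.065, -0.003], [0.065, 0.998, -0.002], [0.003, -0.003, -1.0]]
ft_force: [0.2, -0.3, -1.2]
opening: 0.274
t: 29.7
position: [0.5584, 0.3458, 0.0248]
orientation: [[-0.998, 0.065, 0.002], [0.065, 0.998, 0.001], [-0.002, 0.002, -1.0]]
ft_force: [0.1, 0.7, -1.7]
opening: 0.271
t 29.7 pos [0.5584 0.3458 0.0248] yaw 176.3 j7 29.0 | spin -0.004 shift cm (target axes) [ 0.13 -0.11  1.48]
t: 29.9
position: [0.5578, 0.3449, 0.0164]
orientation: [[-0.998, 0.065, 0.001], [0.065, 0.998, -0.0], [-0.001, -0.0, -1.0]]
ft_force: [-0.5, -0.5, -1.9]
opening: 0.273
t 29.9 pos [0.5578 0.3449 0.0164] yaw 176.3 j7 29.0 | spin -0.004 shift cm (target axes) [ 0.08 -0.01  0.64]
```

```bash
python3 -m crank '[0,0,0.4,0,0,0,0,0]'; python3 -m crank '[0,0,0.2,0,0,0,0,0]'; python3 -m crank '[0,0,0.2,0,0,0,0,0]'; python3 -m crank '[0,0,0.1,0,0,0,0,0]'
```

```text
t: 30.1
position: [0.5575, 0.3447, 0.0119]
orientation: [[-0.998, 0.065, -0.0], [0.065, 0.998, -0.001], [0.0, -0.001, -1.0]]
ft_force: [-0.6, 0.2, -1.6]
opening: 0.265
t: 30.3
position: [0.5575, 0.3448, 0.01]
orientation: [[-0.998, 0.065, -0.0], [0.065, 0.998, -0.0], [0.0, -0.0, -1.0]]
ft_force: [-0.1, 0.1, -1.2]
opening: 0.272
t: 30.5
position: [0.5578, 0.3451, 0.0086]
orientation: [[-0.998, 0.065, 0.0], [0.065, 0.998, 0.0], [-0.0, 0.0, -1.0]]
ft_force: [0.2, -0.3, 0.1]
opening: 0.272
t: 30.7
position: [0.5578, 0.3452, 0.0086]
orientation: [[-0.998, 0.065, 0.001], [0.065, 0.998, -0.0], [-0.001, -0.0, -1.0]]
ft_force: [-1.9, -1.5, 6.3]
opening: 0.27
```

Contact at 0.0086 with 6 N. I'll release and rise.

```bash
python3 -m crank '[0,0,0,0,0,0,0,0,0,0,0,0,0,0,0,0]' 0.42; python3 -m crank '[0,0,-1,0,0,0,-3,0,0,0,-4,0,0,0,-4,0,0,0,-4,0]';python3 -m crank '[0,0,-1,0,0,0,0,0]'; python3 go.py .4511 .0711 .15 15.1; python3 go.py .4511 .0711 .15 195.1;python3 - <<'E'
from h import *
w=cam('wrist'); cv2.imwrite('pics/d3.png',w[0][:,:,::-1])
E
```

```text
t: 31.1
position: [0.5575, 0.3449, 0.0071]
orientation: [[-0.998, 0.065, -0.0], [0.065, 0.998, -0.0], [0.0, -0.0, -1.0]]
ft_force: [-0.1, 1.0, 0.5]
opening: 0.412
t: 31.6
position: [0.5573, 0.3451, 0.1696]
orientation: [[-0.998, 0.064, 0.0], [0.064, 0.998, 0.0], [-0.0, 0.0, -1.0]]
ft_force: [-0.2, 0.3, -0.1]
opening: 0.422
t: 31.8
position: [0.5584, 0.346, 0.18]
orientation: [[-0.998, 0.065, 0.004], [0.065, 0.998, 0.002], [-0.004, 0.002, -1.0]]
ft_force: [-0.0, -0.4, -0.2]
opening: 0.423
t 31.8 pos [0.5584 0.346  0.18  ] yaw 176.3 j7 34.0 | spin 2.813 shift cm (target axes) [-17.52  23.75   3.  ]
t 31.8 pos [0.5584 0.346  0.18  ] yaw 176.3 j7 34.0 | spin -0.328 shift cm (target axes) [ 17.52 -23.75   3.  ]
```

View pics/d3.png

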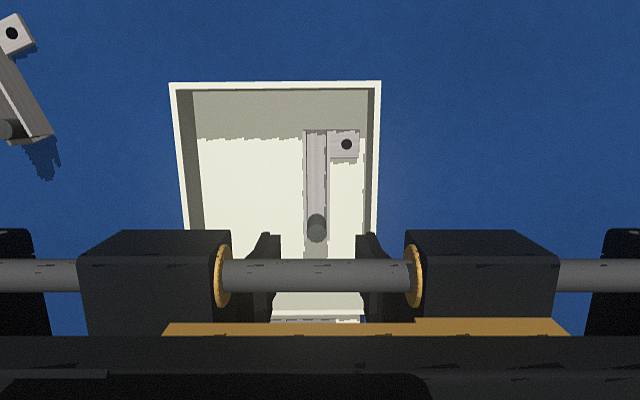

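D lies flat in tray_right, pin up at (317,228). The left part of the tray is free for C. I'll go to C at tool yaw 195.1°.

```bash
python3 -m crank '[0,0,0,-0.1,0,0,0,-0.12,0,0,0,-0.1,0,0,0,0,1.5,-2,0,0]' 0.75; python3 -m crank '[2.7,-3.7,0,0,2.7,-3.7,0,0,2.7,-3.7,1,0,2.7,-3.7,2,0,2.7,-3.7,2,0]'; python3 -m crank '[1.8,-2.5,2,0,0.6,-0.7,1,0,0,0,0,0,0,0,0,0,0,0,0,0]'; python3 go.py .4511 .0711 .004 195.1;python3 - <<'E'
from h import *
w=cam('wrist'); cv2.imwrite('pics/e1.png',w[0][:,:,::-1])
E
```

```text
t: 32.35
position: [0.5468, 0.324, 0.1756]
orientation: [[-0.967, -0.253, -0.003], [-0.253, 0.967, 0.002], [0.002, 0.003, -1.0]]
ft_force: [-0.6, -0.2, -0.2]
opening: 0.727
t: 32.85
position: [0.4627, 0.1068, 0.1255]
orientation: [[-0.968, -0.249, -0.002], [-0.249, 0.968, 0.0], [0.002, 0.001, -1.0]]
ft_force: [0.3, 0.4, -0.8]
opening: 0.753
t: 33.35
position: [0.4502, 0.0739, 0.0983]
orientation: [[-0.967, -0.255, 0.002], [-0.255, 0.967, 0.002], [-0.002, 0.001, -1.0]]
ft_force: [-0.0, -0.7, -0.3]
opening: 0.748
t 33.35 pos [0.4502 0.0739 0.0983] yaw -165.2 j7 85.0 | spin -0.006 shift cm (target axes) [-0.02 -0.3   9.43]
```

View pics/e1.png

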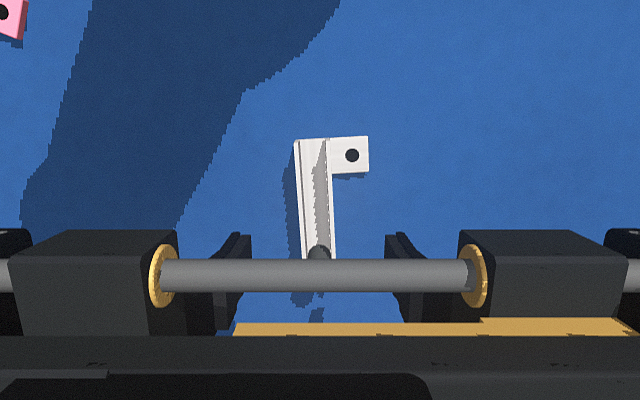

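```bash
python3 - <<'E'
from h import *
w=cam('wrist')
H=onz(w,(352,155),.006)[:2]; P0=onz(w,(319,255),.04)[:2]
f=[onz(w,q,.006)[:2] for q in((368,136),(369,172))] # foot outer edge, parallel to axis
v=f[0]-f[1];print('foot edge yaw',np.degrees(np.arctan2(v[1],v[0]))%360,np.linalg.norm(v))
f=[onz(w,q,.028)[:2] for q in((294,142),(300,258))]
v=f[0]-f[1];print('top left edge yaw',np.degrees(np.arctan2(v[1],v[0]))%360)
P=P0; v=H-P; yaw=np.arctan2(v[1],v[0])+np.arctan2(26,76);ax=np.array([np.cos(yaw),np.sin(yaw)]);n=np.array([-ax[1],ax[0]])
print('len',np.linalg.norm(v),'yaw',np.degrees(yaw)%360,'mid',((P+.039*ax)+(H-.037*ax+.026*n))/2)
E
```

```text
foot edge yaw 198.44892815621148 0.025828734397429602
top left edge yaw 196.83693604863115
len 0.06705775389888585 yaw 192.8735535876084 mid [0.4433768  0.07055351]
```

```bash
python3 - <<'E'
from h import *
from go import need
w=cam('wrist')
H=onz(w,(352,155),.006)[:2]
for yd in(195.5,197):
    y=np.radians(yd);ax=np.array([np.cos(y),np.sin(y)]);n=np.array([-ax[1],ax[0]]);m=H-.037*ax+.026*n
    print(yd,m); need(*m,.004,yd)
E
```

```text
195.5 [0.45054876 0.0715609 ]
t 33.5 pos [0.4498 0.0734 0.0979] yaw -165.2 j7 85.0 | spin -0.013 shift cm (target axes) [-0.03 -0.2   9.39]
197 [0.45093117 0.0726813 ]
t 33.5 pos [0.4498 0.0734 0.0979] yaw -165.2 j7 85.0 | spin -0.039 shift cm (target axes) [-0.09 -0.1   9.39]
```

C's middle agrees to within 1.5 mm, and its yaw is about 197°. I'll trim, descend and grasp.

```bash
python3 -m crank '[0,-0.1,1.5,-0.035,0,0,3,0,0,0,3,0,0,0,1.5,0,0,0,0,0]'; python3 go.py .4508 .0722 .004 197; python3 -m crank '[0,0,0.3,0,0,0,0,0]'; python3 go.py .4508 .0722 .004 197;python3 -m crank '[0,0,0,0,0,0,0,0,0,0,0,0,0,0,0,0,0,0,0,0]' 0.15 40; python3 -m crank '[0,0,0,0,0,0,0,0,0,0,0,0,0,0,0,0]'; python3 go.py .5526 .273 .155 176.5
```

```text
t: 34.0
position: [0.4477, 0.0717, 0.0057]
orientation: [[-0.958, -0.288, -0.004], [-0.288, 0.958, 0.002], [0.003, 0.003, -1.0]]
ft_force: [-0.1, -0.5, 0.7]
opening: 0.752
t 34.0 pos [0.4477 0.0717 0.0057] yaw -163.3 j7 75.0 | spin -0.005 shift cm (target axes) [-0.31 -0.05  0.17]
t: 34.2
position: [0.4502, 0.0711, 0.0051]
orientation: [[-0.958, -0.286, 0.002], [-0.286, 0.958, 0.0], [-0.001, -0.0, -1.0]]
ft_force: [-0.6, -0.7, -0.6]
opening: 0.753
t 34.2 pos [0.4502 0.0711 0.0051] yaw -163.4 j7 75.0 | spin -0.006 shift cm (target axes) [-0.09  0.09  0.11]
t: 34.7
position: [0.4494, 0.0706, 0.0044]
orientation: [[-0.958, -0.286, 0.0], [-0.286, 0.958, -0.0], [-0.0, -0.0, -1.0]]
ft_force: [0.0, 0.6, 0.2]
opening: 0.38
t: 35.1
position: [0.4493, 0.071, 0.0044]
orientation: [[-0.958, -0.286, -0.0], [-0.286, 0.958, 0.0], [0.0, 0.0, -1.0]]
ft_force: [-1.4, 1.4, 0.9]
opening: 0.274
t 35.1 pos [0.4493 0.071  0.0044] yaw -163.4 j7 75.0 | spin 0.351 shift cm (target axes) [ -9.08  20.79 -15.06]
```

```bash
python3 -m crank '[0,0,-0.5,0,0,0,-2,0,0,0,-4,0,0,0,-4,0,0,0,-4,0]'; python3 -m crank '[0,0,-1,0.1,0,0,0,0.14,0,0,0,0.11,0,0,0,0,0,0,0,0]'; python3 go.py .5526 .273 .155 176.5; python3 -m crank '[-0.6,1.5,0,0,-1.4,3.3,0,0,-1.5,3.5,0,0,-1.5,3.5,0,0,-1.5,3.5,0,0]';  python3 -m crank '[-1.4,3.3,0,0,-0.9,1.7,0,0,-0.2,0.4,0,0,0,0,0,0,0,0,0,0]'; python3 go.py .5526 .273 .155 176.5;python3 - <<'E'
from h import *
w=cam('wrist'); cv2.imwrite('pics/e2.png',w[0][:,:,::-1])
E
```

```text
t: 35.6
position: [0.4485, 0.0711, 0.1499]
orientation: [[-0.958, -0.288, -0.002], [-0.288, 0.958, 0.002], [0.002, 0.002, -1.0]]
ft_force: [-0.2, -3.0, -1.1]
opening: 0.274
t: 36.1
position: [0.4489, 0.0706, 0.159]
orientation: [[-0.998, 0.057, -0.001], [0.057, 0.998, -0.001], [0.001, -0.001, -1.0]]
ft_force: [-0.1, 0.2, -2.6]
opening: 0.268
t 36.1 pos [0.4489 0.0706 0.159 ] yaw 176.7 j7 79.0 | spin 0.004 shift cm (target axes) [-9.12 20.84  0.4 ]
t: 36.6
position: [0.5238, 0.2205, 0.1577]
orientation: [[-0.998, 0.058, -0.003], [0.058, 0.998, 0.0], [0.003, -0.0, -1.0]]
ft_force: [-0.2, 0.5, -0.2]
opening: 0.272
t: 37.1
position: [0.5513, 0.2706, 0.1588]
orientation: [[-0.998, 0.06, -0.001], [0.06, 0.998, -0.001], [0.001, -0.002, -1.0]]
ft_force: [0.2, 0.6, -2.7]
opening: 0.273
t 37.1 pos [0.5513 0.2706 0.1588] yaw 176.6 j7 38.0 | spin 0.001 shift cm (target axes) [-0.11  0.25  0.38]
```

View pics/e2.png

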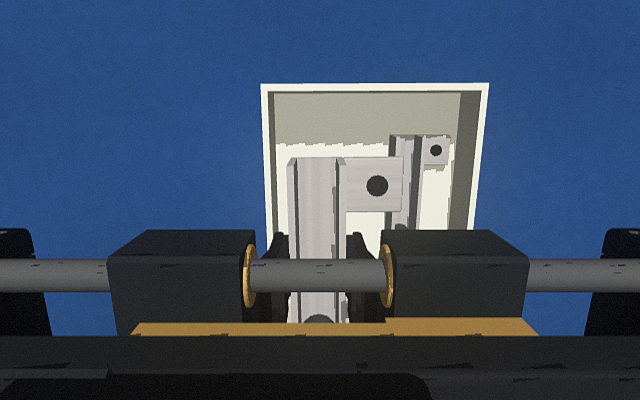

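D's channel edge is 20 mm beyond where C's foot will end, so it will fit. I'll lower C.

```bash
python3 -m crank '[0,0.1,1.5,0,0,0,3,0,0,0,3.5,0,0,0,3,0,0,0,2,0]';python3 -m crank '[0,0,0.5,0,0,0,0,0,0,0,0,0]'; python3 -m crank '[0,0,0.7,0,0,0,0,0]'; python3 go.py .5526 .273 .01 176.5;  python3 -m crank '[0,0,0.3,0,0,0,0,0]'
```

```text
t: 37.65
position: [0.5503, 0.2708, 0.0261]
orientation: [[-0.998, 0.061, -0.003], [0.061, 0.998, -0.002], [0.003, -0.003, -1.0]]
ft_force: [-0.0, 0.0, -2.6]
opening: 0.273
t: 37.95
position: [0.5525, 0.2737, 0.0257]
orientation: [[-0.998, 0.06, 0.002], [0.06, 0.998, 0.001], [-0.002, 0.001, -1.0]]
ft_force: [-0.5, 0.2, -1.8]
opening: 0.27
t: 38.15
position: [0.5518, 0.2729, 0.0174]
orientation: [[-0.998, 0.06, 0.0], [0.06, 0.998, -0.0], [-0.0, -0.0, -1.0]]
ft_force: [-0.1, -0.1, -2.0]
opening: 0.273
t 38.15 pos [0.5518 0.2729 0.0174] yaw 176.6 j7 33.0 | spin 0.001 shift cm (target axes) [-0.08  0.02  0.74]
t: 38.35
position: [0.5515, 0.2728, 0.0141]
orientation: [[-0.998, 0.06, -0.0], [0.06, 0.998, -0.0], [0.0, -0.0, -1.0]]
ft_force: [0.6, 0.6, -2.0]
opening: 0.268
```

```bash
python3 -m crank '[0,0,0.3,0,0,0,0,0]'; python3 -m crank '[0,0,0.2,0,0,0,0,0]'; python3 -m crank '[0,0,0.1,0,0,0,0,0]'; python3 -m crank '[0,0,0.1,0,0,0,0,0]'
```

```text
t: 38.55
position: [0.5514, 0.2728, 0.0109]
orientation: [[-0.998, 0.06, -0.0], [0.06, 0.998, -0.0], [0.0, -0.0, -1.0]]
ft_force: [-0.5, -0.4, -2.9]
opening: 0.274
t: 38.75
position: [0.5517, 0.2731, 0.0094]
orientation: [[-0.998, 0.06, 0.0], [0.06, 0.998, 0.0], [-0.0, 0.0, -1.0]]
ft_force: [0.7, -0.2, -1.1]
opening: 0.276
t: 38.95
position: [0.5517, 0.2731, 0.0094]
orientation: [[-0.998, 0.06, 0.0], [0.06, 0.998, -0.001], [-0.0, -0.001, -1.0]]
ft_force: [-2.3, -1.7, 4.8]
opening: 0.273
t: 39.15
position: [0.5517, 0.2731, 0.0094]
orientation: [[-0.998, 0.06, 0.001], [0.06, 0.998, -0.001], [-0.001, -0.001, -1.0]]
ft_force: [-4.8, -4.1, 12.1]
opening: 0.272
```

```bash
python3 -m crank '[0,0,-0.2,0,0,0,0,0,0,0,0,0,0,0,0,0,0,0,0,0]' 0.42; python3 -m crank '[0,0,-1,0,0,0,-3,0,0,0,-4,0,0,0,-4,0,0,0,-4,0]';python3 -m crank '[0,-3,0,0,0,-4,0,0,0,-4,0,0,0,-2,0,0,0,0,0,0]'; python3 - <<'E'
from h import *
for n in('wrist','top','scene'):
    w=cam(n); cv2.imwrite(f'pics/f_{n}.png',w[0][:,:,::-1])
t=cv2.imread('pics/f_top.png');s=cv2.imread('pics/f_scene.png')
cv2.imwrite('pics/f1.png',np.vstack([cv2.resize(t[125:255,140:440],(750,325)),cv2.resize(s[120:320,200:500],(412,275))[:, :].repeat(1,0) if 0 else cv2.resize(s[140:320,190:490],(750,275))]))
E
```

```text
t: 39.65
position: [0.5515, 0.2729, 0.0091]
orientation: [[-0.998, 0.06, -0.0], [0.06, 0.998, -0.0], [0.0, -0.0, -1.0]]
ft_force: [-0.2, 0.0, 0.3]
opening: 0.417
t: 40.15
position: [0.5513, 0.2732, 0.1715]
orientation: [[-0.998, 0.059, 0.0], [0.059, 0.998, 0.0], [-0.0, 0.0, -1.0]]
ft_force: [0.9, -0.6, -1.4]
opening: 0.417
t: 40.65
position: [0.5445, 0.1388, 0.1695]
orientation: [[-0.998, 0.066, 0.0], [0.066, 0.998, -0.003], [-0.0, -0.003, -1.0]]
ft_force: [0.1, -0.2, 0.2]
opening: 0.422
```

View pics/f1.png

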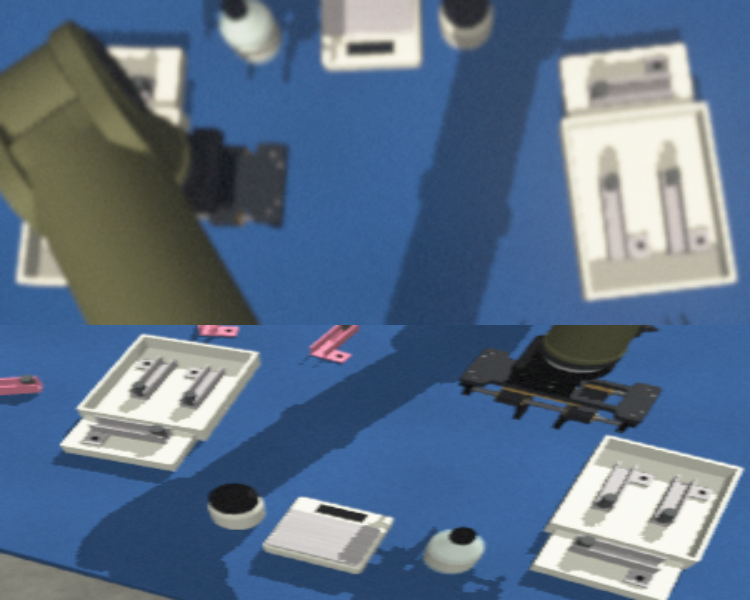

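View pics/f_wrist.png

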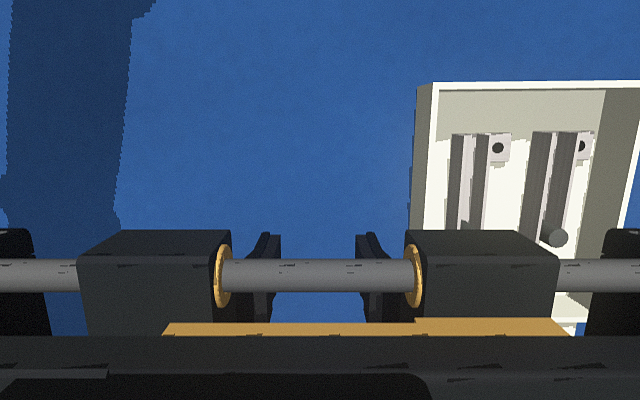

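The scene view shows both trays with two arms each, flat and side by side with pins up, and each tray's sample has the same hand as its arms. The bottle, jar and scale are where they were, and the gripper is clear of everything. Handing in.

```bash
python3 -c "
from cell import env
print(env.get_state()['t'],env.get_state()['qvel'].round(2)); env.sign_off()"
```

```text
40.8 [-1.27  0.37 -0.32  0.03  0.09 -0.06  0.12]
the job is handed in; nothing more can be done
```

All four hinge arms are in the tray whose bolted-on sample has the same hand. I handed the job in at 40.8 s of the 67 s allowed.

- **Sorting:** the two left-hand arms went into the tray at -y and the two right-hand arms into the tray at +y. The samples showed that these were tray_left and tray_right.
- **Last checks:** the final scene picture shows two arms in each tray, lying flat, pins up, with clear gaps between them. The bottle, jar, scale and pink look-alikes look unmoved, and the gripper was empty and clear. In the last top view the robot arm hid most of tray_right, so that tray was checked in the scene and wrist pictures only.
- **What did not go to plan:**
  - The first arm was lifted before the fingers had fully closed, so it was gripped about 5 mm off. When I set it down it met the floor earlier than expected, and the wrist force reached about 33 N, within the 120 N limit.
  - The other three touched down at 6 to 13 N.
  - The fourth arm's direction was about 2° off my first estimate, so I corrected it before grasping.

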